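# Put the sorted feet away in the drawer and call for collection

## Task

Pull the drawer of the small cabinet out to its stop, put every cast foot that has its whole spigot into the drawer, and drop every foot whose spigot has snapped off into the grey crate. When all of them are sorted, push the drawer fully home and then, last of all, press the call plunger right down to its stop and let it go. Leave the bottle, the screwdriver and the steel weight where they are.

Things in the scene. Friction and masses are not known exactly. Their poses are not given: they have to be found in the camera images.
- cabinet: low grey steel drawer unit fixed to the bench, 220 mm deep (x) x 280 mm wide (y) x 100 mm tall, one drawer in its front; origin at the centre of its underside; its front (at x = -110 mm) looks towards -x of this frame, that is towards the robot
- drawer (a joint): how far the drawer is pulled out, m: 0 fully shut, 0.150 at its stop; slides along the cabinet's -x with about 3 N of friction and stays where it is left
- drawer_handle (a point): middle of the drawer's bar handle: a level round steel bar 11 mm thick, 120 mm long along y, 35 mm in front of the drawer front and 32 mm below the cabinet's top, clear above and below; moves with the drawer, axes as the cabinet's
- drawer_floor (a point): centre of the drawer's inner floor, 14 mm above the bench; the drawer's inside is 182 mm (x) x 254 mm (y), walls 56 mm high above this floor (drawer front 79 mm); at the stop the front 145 mm of the inside lies clear in front of the cabinet. Moves with the drawer, axes as the cabinet's
- mat: black rubber mat fixed on the bench, 300 (x) x 220 (y) x 5 mm, on which the feet are laid out in two rows; origin at the centre of its underside
- crate: open grey plastic crate fixed on the bench, 150 (x) x 200 (y) x 120 mm tall, walls 4 mm; origin at the centre of its underside
- crate_in (a point): centre of the crate's inner floor, 4 mm above the bench, axes as the crate's
- plunger (a joint): how far the call plunger is pressed down, m: 0 up, 0.014 at its stop; a spring takes 3 N to start it and 9 N at the stop, and brings it up again
- plunger_top (a point): centre of the top of the call plunger's black mushroom head (42 mm across), which stands on a grey cone-shaped pedestal 64 mm across fixed to the bench; 85 mm above the bench when up; moves with the head
- oil: bystander: white plastic bottle with black cap, 52 mm across and 110 mm tall; origin at the centre of its underside
- driver: bystander: screwdriver lying on the bench, 210 mm long
- weight: bystander: steel weight with a knob, 70 mm across and 55 mm tall, standing on the cabinet; origin at the centre of its underside
- whole0: cast aluminium foot with a whole spigot: plate 50 x 40 x 16 mm with a round spigot 25 mm across and 24 mm tall in the middle of its top (40 mm tall in all), about 0.12 kg; origin at the centre of the plate's underside, x along the 50 mm side, y along the 40 mm side, z out of the plate towards the spigot; starts lying flat on the mat, spigot up, any of the six places; may be absent (None)
- whole1: cast aluminium foot with a whole spigot: plate 50 x 40 x 16 mm with a round spigot 25 mm across and 24 mm tall in the middle of its top (40 mm tall in all), about 0.12 kg; origin at the centre of the plate's underside, x along the 50 mm side, y along the 40 mm side, z out of the plate towards the spigot; starts lying flat on the mat, spigot up, any of the six places; may be absent (None)
- whole2: cast aluminium foot with a whole spigot: plate 50 x 40 x 16 mm with a round spigot 25 mm across and 24 mm tall in the middle of its top (40 mm tall in all), about 0.12 kg; origin at the centre of the plate's underside, x along the 50 mm side, y along the 40 mm side, z out of the plate towards the spigot; starts lying flat on the mat, spigot up, any of the six places; may be absent (None)
- whole3: cast aluminium foot with a whole spigot: plate 50 x 40 x 16 mm with a round spigot 25 mm across and 24 mm tall in the middle of its top (40 mm tall in all), about 0.12 kg; origin at the centre of the plate's underside, x along the 50 mm side, y along the 40 mm side, z out of the plate towards the spigot; starts lying flat on the mat, spigot up, any of the six places; may be absent (None)
- snapped0: cast aluminium foot whose spigot has snapped off: plate 50 x 40 x 16 mm with only a rough dark stump about 5 mm tall on its top, about 0.09 kg; origin at the centre of the plate's underside, x along the 50 mm side, y along the 40 mm side, z out of the plate towards the spigot; starts lying flat on the mat, spigot up, any of the six places; may be absent (None)
- snapped1: cast aluminium foot whose spigot has snapped off: plate 50 x 40 x 16 mm with only a rough dark stump about 5 mm tall on its top, about 0.09 kg; origin at the centre of the plate's underside, x along the 50 mm side, y along the 40 mm side, z out of the plate towards the spigot; starts lying flat on the mat, spigot up, any of the six places; may be absent (None)
Mind the look-alikes: they are no part of the job. Leave any brown or orange look-alike of the whole0 alone.

How it is judged:
On the way, in this order (a step that is already met when the one before it is completed fails the run):
1. the drawer is pulled out to its stop (value of joint drawer above 0.143 m), for 0.2 s.
2. every foot with a whole spigot is in the drawer (x of whole0 in the frame of drawer_floor between -0.1 and 0.1 m and y of whole0 in the frame of drawer_floor between -0.135 and 0.135 m and z of whole0 in the frame of drawer_floor between -0.01 and 0.056 m and x of whole1 in the frame of drawer_floor between -0.1 and 0.1 m and y of whole1 in the frame of drawer_floor between -0.135 and 0.135 m and z of whole1 in the frame of drawer_floor between -0.01 and 0.056 m and x of whole2 in the frame of drawer_floor between -0.1 and 0.1 m and y of whole2 in the frame of drawer_floor between -0.135 and 0.135 m and z of whole2 in the frame of drawer_floor between -0.01 and 0.056 m and x of whole3 in the frame of drawer_floor between -0.1 and 0.1 m and y of whole3 in the frame of drawer_floor between -0.135 and 0.135 m and z of whole3 in the frame of drawer_floor between -0.01 and 0.056 m), for 0.2 s.
3. the drawer is pushed fully home (value of joint drawer below 0.008 m), for 0.2 s.
4. the call plunger is pressed down to its stop, with every snapped foot in the crate (value of joint plunger above 0.0122 m and x of snapped0 in the frame of crate_in between -0.075 and 0.075 m and y of snapped0 in the frame of crate_in between -0.1 and 0.1 m and z of snapped0 in the frame of crate_in between -0.01 and 0.105 m and x of snapped1 in the frame of crate_in between -0.075 and 0.075 m and y of snapped1 in the frame of crate_in between -0.1 and 0.1 m and z of snapped1 in the frame of crate_in between -0.01 and 0.105 m), for 0.1 s.
At the end, for the whole second after the job is handed in: Every foot with a whole spigot lies in the drawer, every snapped foot lies in the crate below its rim, the drawer is shut to within 8 mm, and the plunger, after being pressed to within 2 mm of its stop, is up again (all of step 2 and x of snapped0 in the frame of crate_in between -0.075 and 0.075 m and y of snapped0 in the frame of crate_in between -0.1 and 0.1 m and z of snapped0 in the frame of crate_in between -0.01 and 0.105 m and x of snapped1 in the frame of crate_in between -0.075 and 0.075 m and y of snapped1 in the frame of crate_in between -0.1 and 0.1 m and z of snapped1 in the frame of crate_in between -0.01 and 0.105 m and value of joint drawer below 0.008 m and value of joint plunger below 0.004 m); the robot touches nothing.
It fails at once if the bottle is knocked more than 40 mm aside (distance of oil from where it was at the start of the episode above 0.04 m).
It fails at once if the screwdriver is knocked more than 40 mm aside (distance of driver from where it was at the start of the episode above 0.04 m).
It fails at once if the steel weight is knocked more than 40 mm aside (distance of weight from where it was at the start of the episode above 0.04 m).
Of whole0, whole1, whole2, whole3 only 3 to 4 are there at a start; the rules pass over those that are not, and their reading is None.
Of snapped0, snapped1 only 1 to 2 are there at a start; the rules pass over those that are not, and their reading is None.
At some moment in a run one of whole0, whole1, whole2, whole3, snapped0, snapped1 may be knocked a few centimetres aside while the robot is not near it.
Once in a run the grip may slacken for a moment while it holds something.
It also fails if it takes over 210 s, if anything falls off the work surface, if the arm or the gripper's body presses on something with over 40 N, if the wrist force passes 120 N, or if a joint passes its speed limit or range.

## Robot

A 7-joint arm with a two-finger parallel gripper is mounted at the origin on the work surface. World frame = base frame: x ahead of the robot, y to its left, z up, the work surface at z = 0. Lengths are in m, angles in rad, forces in N, time in s.
With the tool pointing down it reaches from about 0.4 to 0.875 m from the base axis. Payload 4.4 kg.
Tool frame: the origin (TCP) lies midway between the tips of the shut fingers; the grasp point (between the pads) lies robot.hold_point_z behind it (robot.hold_point_z is the distance from the TCP to the grasp point, in m); z points along the fingers, y is the line along which they close (so a half turn about z gives the same grasp; the last joint's range is limited). The gripper opens to 85 mm and grips with 20 to 120 N. Pads are 22 mm wide; open, the fingers measure 114 mm over their backs; the gripper's body (76 mm by 85 mm) begins 54 mm behind the grasp point. The pads swing forward as they close: fully open they stand 13 mm farther back than shut.
Start: joints at [-1.317, 0.628, 0.038, 1.517, -0.027, 0.996, -0.02], TCP at [0.204, 0.617, 0.204] pointing down, gripper open.
Joint ranges: [-3.06, 3.06], [-0.37, 2.12], [-1.25, 1.32], [0.18, 2.47], [-1.1, 4.24], [0.23, 1.98], [-2.94, 2.94]. Speed limits (rad/s): [2.57, 2.57, 3.14, 3.14, 3.14, 3.14, 3.14].

## Interface

Orientations are given as [roll, pitch, yaw] about the fixed x, y, z axes, in that order (R = Rz(yaw) Ry(pitch) Rx(roll)).
In Python, from bench import robot, vision, job gives the robot as it stands.
- The arm moves only by the tool arm_command, never from a script. Its argument "commands" is one flat list of numbers, 6 for each row, row after row: the shift along the tool's x, y, z scaled (see below), then the turn, a rotation vector about the tool's x, y, z scaled (see below). In form: [dx, dy, dz, wx, wy, wz, dx, dy, dz, wx, wy, wz, ...]. A call has exactly 10 rows; each row shifts and turns the commanded pose from where the row before left it, along the tool's axes as they then stand; what a row does not reach is not made up. The controller multiplies each number of a shift by 2 cm and each number of a turn by 0.12 rad. A row lasts 1/12 s, in which the tool goes at most 41.7 mm and 7.16 degrees, less where a joint would pass 70% of its speed; a pose out of reach is approached as far as the arm can. A call with a number of a shift or a turn outside -1 to 1 is refused whole. A call with a gripper value outside its range is refused whole. "fingers" is the opening, from 0 (shut) to 1 (fully open), set as the call begins (left out, the last holds). The fingers move at their own pace and stop on an object; "newtons" is the grip in N (left out, the last holds). Time passes only in rows, so rows that do not move let the fingers close, or fill a call up. It gives the time, the measured TCP pose, the force, the opening and the grip force at its end, in the units of the state.
- robot.get_state(): the state, without advancing time (a new reading comes with each control period).
- vision.grab_frame(name): name is "side" or "top" or "wrist"; returns the picture (400x640x3 uint8, blue, green, red); there is no depth.
- vision.camera_info(name): a dict with "fx", "fy", "cx", "cy" (pixels), "R" (3x3) and "t" (3): a world point X has camera coordinates R X + t. Camera axes: x right, y down, z forward; pixel columns grow to the right and rows downward; lengths in m; the calibration is good to about 2 mm. A picture is of the moment at which its call begins: read the wrist's pose just before it. camera_info takes no time and is no camera call; for the wrist camera it gives the pose at the moment of the call.
- job.job_done(): hands the job in; it is judged then, once.
The state is a dict: "t": time; "joint_positions": joint angles; "qvel": joint speeds; "joint_efforts": joint torques, N m; "ee_pos": TCP position; "ee_rot": TCP orientation; "wrist_force": force on the tool from outside, world axes, zero at the start; "ft_torque": the same for the moment, N m; "grip_width": opening from 0.0 (shut) to 1.0 (fully open); "grasp_force": force on a finger pad.
Only numpy, scipy, OpenCV 4.12 (cv2) and the standard library are available. Lean on these libraries where they do the work, as an engineer would, in place of code of your own. Each camera call takes 0.05 s, during which the arm holds its last target. There are 200 camera calls.

## Working session

There is one attempt and no reset: what is moved stays moved. The work goes in short steps, Python scripts to look and compute and a tool call to move; the robot and the scene stay as the last step left them, time stands still between calls to the robot, and variables do not carry over. Pictures are saved under pics/ and viewed, at most 14 in all, crops included, and the job is handed in when it is done.

Besides the shell and the picture viewer there is one more tool, called after "Request:" by a JSON object that holds its "fn" and its "kwargs". arm_command: Moves the arm, as the interface text tells. Shifts and turns lie within -1 to 1; 1 stands for 2 cm of shift or 0.12 rad of turn. Its arguments: {"type":"object","properties":{"commands":{"type":"array","items":{"type":"number"}},"fingers":{"type":"number"},"newtons":{"type":"number"}},"required":["commands"]}

```bash
mkdir -p pics
cat > h.py <<'E'
import numpy as np, cv2
from bench import robot, vision, job
def cast(name,u,v,z,ci=None):
    c=ci or vision.camera_info(name); R=np.array(c["R"]);t=np.array(c["t"])
    d=R.T@np.array([(u-c["cx"])/c["fx"],(v-c["cy"])/c["fy"],1]); o=-R.T@t
    return o+d*(z-o[2])/d[2]
def proj(name,X):
    c=vision.camera_info(name); p=np.array(c["R"])@np.array(X)+np.array(c["t"])
    return np.array([c["fx"]*p[0]/p[2]+c["cx"],c["fy"]*p[1]/p[2]+c["cy"]])
E
python3 - <<'E'
from h import *
s=robot.get_state(); print(s, robot.hold_point_z)
for n in("top","side"):
    cv2.imwrite(f"pics/{n}0.png",vision.grab_frame(n)); c=vision.camera_info(n);print(n,c["fx"],-np.array(c["R"]).T@c["t"],np.round(c["R"],2).tolist())
E
```

```text
{'t': 0.0, 'joint_positions': array([-1.31677488,  0.62934006,  0.03844541,  1.51838863, -0.02698275,
        0.99630603, -0.02000877]), 'qvel': array([ 0.0002947 ,  0.00023156, -0.00073772, -0.00012942,  0.0002335 ,
       -0.00085862,  0.00077355]), 'joint_efforts': array([-2.64163864e-04, -5.63391387e+01,  1.22548152e+00, -1.93461621e+01,
        1.07882550e-02,  1.03398485e-02, -1.63578676e-05]), 'ee_pos': array([0.20412155, 0.61638924, 0.20288656]), 'ee_rot': array([-3.13966919e+00,  4.21315482e-05,  2.82176861e+00]), 'wrist_force': array([-0.06325625,  0.07846953, -0.06486911]), 'ft_torque': array([ 0.07859194, -0.05529026,  0.00975764]), 'grasp_force': 0.0, 'grip_width': 0.9948383224901788} 0.0187
top 410.5900515519522 [0.41672318 0.07861969 1.27220597] [[-0.01, -1.0, -0.0], [-0.99, 0.01, -0.13], [0.13, 0.0, -0.99]]
side 366.9359506629876 [0.40799203 0.89433546 0.69585442] [[-0.98, -0.19, -0.01], [-0.1, 0.56, -0.82], [0.16, -0.8, -0.57]]
```

View pics/top0.png

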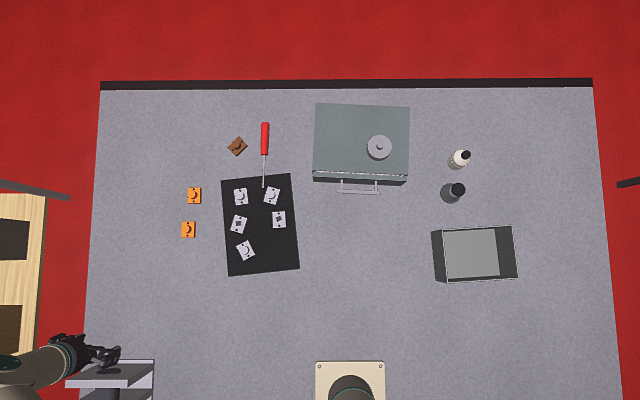

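View pics/side0.png

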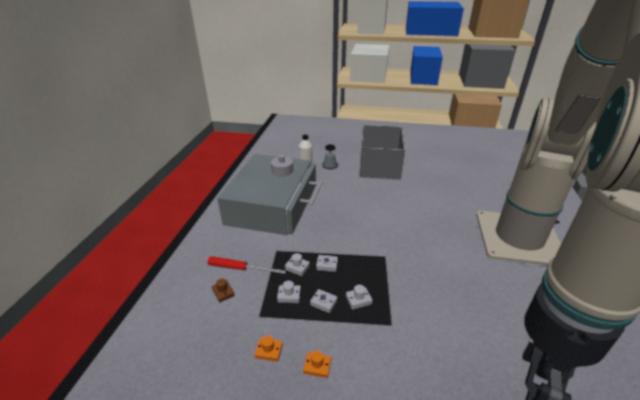

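Top view: five grey feet on the mat at about (241,196), (272,195), (239,224), (279,219) and (246,250). The brown (237,146) and orange (194,195), (188,229) ones are look-alikes to leave. The handle is near (358,190), the plunger near (456,191), the crate near (475,253), the weight at (379,147) and the bottle at (460,158). I'll enlarge it.

Run:
```python
from h import *
im=cv2.imread("pics/top0.png")
a=cv2.resize(im[165:285,215:305],None,fx=4,fy=4,interpolation=cv2.INTER_CUBIC)
b=cv2.resize(im[90:210,305:415],None,fx=4,fy=4,interpolation=cv2.INTER_CUBIC)
cv2.imwrite("pics/crop0.png",np.hstack([a,b]))
hsv=cv2.cvtColor(im,cv2.COLOR_BGR2HSV)
m=((hsv[...,2]>110)).astype(np.uint8); k=np.zeros_like(m); k[170:278,222:300]=1
cs,_=cv2.findContours(m*k,cv2.RETR_EXTERNAL,cv2.CHAIN_APPROX_NONE)
for c in cs:
    if 120<cv2.contourArea(c)<800: 
        r=cv2.minAreaRect(c); bp=cv2.boxPoints(r); P=np.array([cast("top",*p,.021)[:2] for p in bp]); print(np.round(r[0],1),cv2.contourArea(c),cast("top",*r[0],.021).round(3),[ (np.linalg.norm(P[i]-P[i+1]).round(3), np.degrees(np.arctan2(*(P[i+1]-P[i])[::-1])).round(0)) for i in(0,1)])
for n,p,z in[("plunger",(456,191),.085),("oilcap",(465,155),.11),("weight",(379,147),.13),("crate",(479,226.5),.12),("hL",(340,192),.068),("hR",(379,193),.068),("cabFL",(313,177),.1),("cabFR",(408,181),.1),("cabBL",(315,103),.1),("cabBR",(410,107),.1),("cTL",(432,231),.12),("cTR",(512,226),.12),("cBR",(518,278),.12),("cBL",(437,283),.12)]: print(n,cast("top",*p,z).round(3))
```

```text
[245. 250.] 197.0 [0.428 0.312 0.021] [(np.float64(0.04), np.float64(-64.0)), (np.float64(0.049), np.float64(-153.0))]
[238.1 223.7] 183.5 [0.508 0.335 0.021] [(np.float64(0.05), np.float64(-17.0)), (np.float64(0.039), np.float64(-109.0))]
[278.5 219. ] 184.0 [0.521 0.212 0.021] [(np.float64(0.04), np.float64(-90.0)), (np.float64(0.049), np.float64(-180.0))]
[260.5 241.5] 450.0 [0.453 0.266 0.021] [(np.float64(0.215), np.float64(1.0)), (np.float64(0.236), np.float64(-90.0))]
[240.6 196.1] 179.5 [0.593 0.329 0.021] [(np.float64(0.039), np.float64(-83.0)), (np.float64(0.05), np.float64(-172.0))]
[271.2 195.1] 178.0 [0.595 0.235 0.021] [(np.float64(0.049), np.float64(-15.0)), (np.float64(0.04), np.float64(-106.0))]
[260.5 215. ] 746.0 [0.534 0.267 0.021] [(np.float64(0.239), np.float64(-90.0)), (np.float64(0.276), np.float64(-180.0))]
plunger [ 0.595 -0.313  0.085]
oilcap [ 0.696 -0.336  0.11 ]
weight [ 0.716 -0.085  0.13 ]
crate [ 0.488 -0.361  0.12 ]
hL [0.597 0.025 0.068]
hR [ 0.593 -0.091  0.068]
cabFL [0.636 0.104 0.1  ]
cabFR [ 0.623 -0.171  0.1  ]
cabBL [0.86  0.097 0.1  ]
cabBR [ 0.845 -0.184  0.1  ]
cTL [ 0.477 -0.229  0.12 ]
cTR [ 0.489 -0.453  0.12 ]
cBR [ 0.346 -0.46   0.12 ]
cBL [ 0.334 -0.237  0.12 ]
```

View pics/crop0.png

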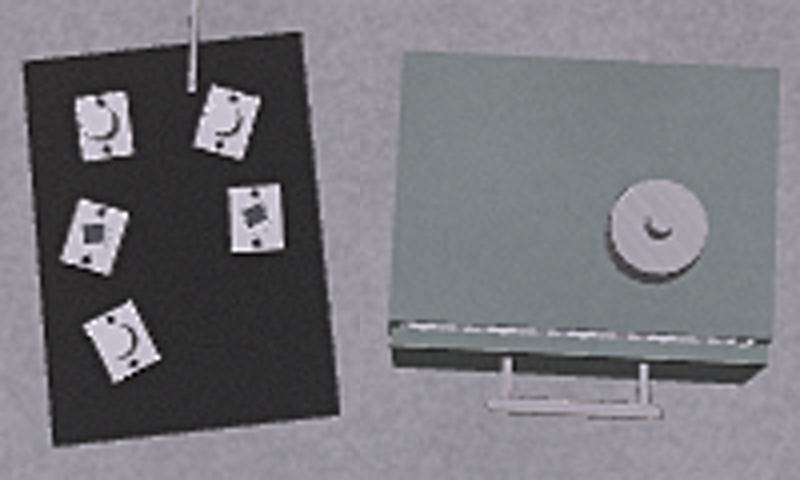

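Request:
{"fn": "arm_command", "kwargs": {"commands": [0,0,0,0,0,1,0,0,0,0,0,1,0,0,0,0,0,1,0,0,0,0,0,1,0,0,0,0,0,1,0,0,0,0,0,1,0,0,0,0,0,1,0,0,0,0,0,1,0,0,0,0,0,1,0,0,0,0,0,1], "fingers": 1}}

```text
t: 0.93
ee_pos: [0.2041, 0.6167, 0.2033]
ee_rot: [-3.141, 0.001, 1.616]
wrist_force: [0.1, -0.1, -0.6]
grip_width: 1.003
grasp_force: 0.0
```

Request:
{"fn": "arm_command", "kwargs": {"commands": [0,0,0,0,0,0.8,-0.8,0.54,0,0,0,0,-0.8,0.54,0,0,0,0,-0.8,0.54,0,0,0,0,-0.8,0.54,0,0,0,0,-0.8,0.54,0,0,0,0,-0.8,0.54,0,0,0,0,-0.8,0.54,0,0,0,0,-0.8,0.54,0,0,0,0,-0.8,0.54,0,0,0,0]}}

```text
t: 1.77
ee_pos: [0.2951, 0.4678, 0.2035]
ee_rot: [-3.141, 0.001, 1.526]
wrist_force: [0.5, -0.2, -0.1]
grip_width: 0.998
grasp_force: 0.0
```

Request:
{"fn": "arm_command", "kwargs": {"commands": [-0.8,0.54,0,0,0,0,-0.8,0.54,0,0,0,0,-0.8,0.54,0,0,0,0,-0.8,0.54,0,0,0,0,-0.8,0.54,0,0,0,0,-0.8,0.54,0,0,0,0,-0.8,0.54,0,0,0,0,-0.8,0.54,0,0,0,0,-0.8,0.54,0,0,0,0,-0.8,0.54,0,0,0,0]}}

```text
t: 2.6
ee_pos: [0.3958, 0.3032, 0.2036]
ee_rot: [-3.141, 0.0, 1.526]
wrist_force: [0.0, 0.4, -0.0]
grip_width: 0.996
grasp_force: 0.0
```

Request:
{"fn": "arm_command", "kwargs": {"commands": [-0.8,0.54,0,0,0,0,-0.8,0.54,0,0,0,0,-0.8,0.54,0,0,0,0,-0.8,0.54,0,0,0,0,-0.8,0.54,0,0,0,0,-0.8,0.54,0,0,0,0,-0.8,0.54,0,0,0,0,-0.8,0.54,0,0,0,0,-0.8,0.54,0,0,0,0,-0.8,0.54,0,0,0,0]}}

```text
t: 3.43
ee_pos: [0.4964, 0.1386, 0.2035]
ee_rot: [-3.141, 0.0, 1.526]
wrist_force: [-0.2, 0.0, -0.3]
grip_width: 0.995
grasp_force: 0.0
```

Request:
{"fn": "arm_command", "kwargs": {"commands": [-0.8,0.54,0,0,0,0,-0.8,0.54,0,0,0,0,-0.8,0.54,0,0,0,0,-0.8,0.54,0,0,0,0,-0.8,0.54,0,0,0,0,-0.8,0.54,0,0,0,0,-0.8,0.54,0,0,0,0,0,0,0,0,0,0,0,0,0,0,0,0,0,0,0,0,0,0], "fingers": 0.3}}

```text
t: 4.27
ee_pos: [0.5661, 0.0249, 0.2033]
ee_rot: [-3.14, -0.001, 1.526]
wrist_force: [0.1, 0.0, -0.3]
grip_width: 0.3
grasp_force: 0.0
```

```bash
cat >> h.py <<'E'
from scipy.spatial.transform import Rotation as Ro
def goto(X=None,yaw=None):
    "units of shift (after turning) and turn about tool z, tool assumed down"
    s=robot.get_state(); p=s["ee_pos"]; y0=s["ee_rot"][2]; print("t",round(s["t"],1),"tcp",p.round(4),"rpy",s["ee_rot"].round(3),"F",s["wrist_force"].round(1),"grip",round(s["grip_width"],3),round(s["grasp_force"],1))
    if X is None: return
    yaw=y0 if yaw is None else yaw; R=Ro.from_euler("z",yaw)*Ro.from_euler("x",np.pi)
    d=(yaw-y0+np.pi)%(2*np.pi)-np.pi
    print("turn",round(-d/.12,2),"shift",(R.inv().apply(np.array(X)-p)/.02).round(2))
E
python3 - <<'E'
from h import *
goto([.595,-.033,.1],1.525)
cv2.imwrite("pics/w1.png",vision.grab_frame("wrist"))
c=vision.camera_info("wrist");print(c["fx"],-np.array(c["R"]).T@c["t"],np.round(c["R"],2).tolist())
print(proj("wrist",[.595,-.033,.068]))
E
```

```text
t 4.3 tcp [0.5661 0.0249 0.2033] rpy [-3.140e+00 -1.000e-03  1.526e+00] F [ 0.1  0.  -0.3] grip 0.3 0.0
turn 0.01 shift [-2.83  1.58  5.17]
295.94548170349185 [0.56930885 0.09046607 0.37160724] [[1.0, -0.04, -0.0], [-0.04, -0.97, 0.26], [-0.01, -0.26, -0.97]]
[344.79042864 238.81139916]
```

View pics/w1.png

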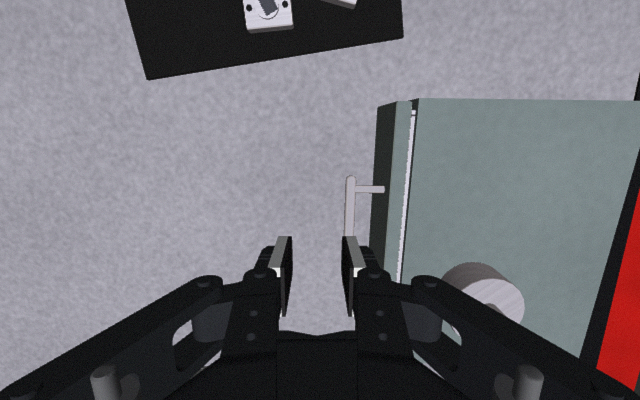

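The wrist view shows the handle's near end at about (350,178), with the bar running down col 349 to row 235. Its leg is at (370,189).

Run:
```python
from h import *
for p in [(350.5,178),(350,200),(349,232)]: print(cast("wrist",*p,.068).round(4))
for p in [(415,110),(398,280)]: print(cast("wrist",*p,.1).round(4))
```

```text
[0.6022 0.0343 0.068 ]
[0.6013 0.0108 0.068 ]
[ 0.5997 -0.0252  0.068 ]
[0.6561 0.0982 0.1   ]
[ 0.6457 -0.0674  0.1   ]
```

Request:
{"fn": "arm_command", "kwargs": {"commands": [-0.64,0.44,0,0,0,0,-0.64,0.44,0,0,0,0,-0.64,0.44,0,0,0,0,-0.64,0.44,0,0,0,0,0,0,0.8,0,0,0,0,0,0.8,0,0,0,0,0,0.8,0,0,0,0,0,0.8,0,0,0,0,0,0.8,0,0,0,0,0,0.8,0,0,0]}}

```text
t: 5.15
ee_pos: [0.5993, -0.0268, 0.107]
ee_rot: [-3.141, -0.001, 1.528]
wrist_force: [0.4, 0.3, 0.6]
grip_width: 0.298
grasp_force: 0.0
```

Request:
{"fn": "arm_command", "kwargs": {"commands": [0,0,0.4,0,0,0,0,0,0.4,0,0,0,0,0,0.4,0,0,0,0,0,0.4,0,0,0,0,0,0.4,0,0,0,0,0,0.4,0,0,0,0,0,0.4,0,0,0,0,0,0,0,0,0,0,0,0,0,0,0,0,0,0,0,0,0]}}

```text
t: 5.98
ee_pos: [0.5999, -0.0288, 0.052]
ee_rot: [3.141, 0.0, 1.526]
wrist_force: [-0.5, -0.3, -0.4]
grip_width: 0.3
grasp_force: 0.0
```

Request:
{"fn": "arm_command", "kwargs": {"commands": [0,0,0,0,0,0,0,0,0,0,0,0,0,0,0,0,0,0,0,0,0,0,0,0,0,0,0,0,0,0,0,0,0,0,0,0,0,0,0,0,0,0,0,0,0,0,0,0,0,0,0,0,0,0,0,0,0,0,0,0], "fingers": 0, "newtons": 40}}

```text
t: 6.82
ee_pos: [0.5996, -0.0286, 0.0518]
ee_rot: [-3.142, -0.0, 1.526]
wrist_force: [-0.8, -0.8, 0.3]
grip_width: 0.0
grasp_force: 0.0
```

Run:
```python
from h import *
goto()
a=vision.grab_frame("wrist")
b=vision.grab_frame("top")[90:260,300:420]; b=cv2.resize(b,None,fx=3,fy=3)
cv2.imwrite("pics/w2.png",np.hstack([cv2.resize(a[:, 200:500],(383,510)),b]))
```

```text
t 6.8 tcp [ 0.5996 -0.0286  0.0518] rpy [-3.142 -0.     1.526] F [-0.8 -0.8  0.3] grip 0.0 0.0
```

View pics/w2.png

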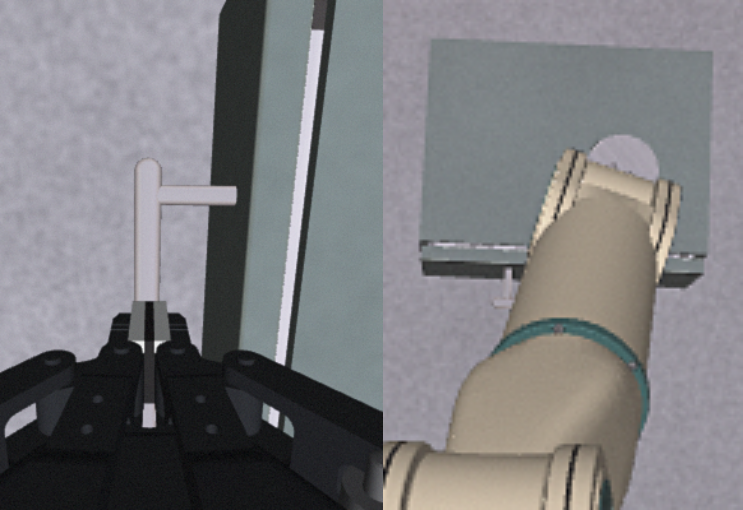

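The picture shows the bar (col 147 in the left panel) running straight between the pads, although the grip reads 0. I'll test with a short pull.

Request:
{"fn": "arm_command", "kwargs": {"commands": [0,-0.2,0,0,0,0,0,-0.2,0,0,0,0,0,-0.2,0,0,0,0,0,-0.2,0,0,0,0,0,-0.2,0,0,0,0,0,-0.2,0,0,0,0,0,-0.2,0,0,0,0,0,-0.2,0,0,0,0,0,0,0,0,0,0,0,0,0,0,0,0]}}

```text
t: 7.75
ee_pos: [0.5676, -0.0271, 0.0518]
ee_rot: [-3.142, -0.0, 1.526]
wrist_force: [0.6, 0.3, -0.4]
grip_width: -0.002
grasp_force: 0.0
```

Run:
```python
from h import *
goto()
a=vision.grab_frame("wrist")
b=vision.grab_frame("side")[130:240,190:360]; b=cv2.resize(b,(788,510))
cv2.imwrite("pics/w3.png",cv2.resize(np.hstack([cv2.resize(a[:, 200:500],(383,510)),b]),(800,348)))
```

```text
t 7.8 tcp [ 0.5676 -0.0271  0.0518] rpy [-3.142 -0.     1.526] F [ 0.6  0.3 -0.4] grip -0.002 0.0
```

View pics/w3.png

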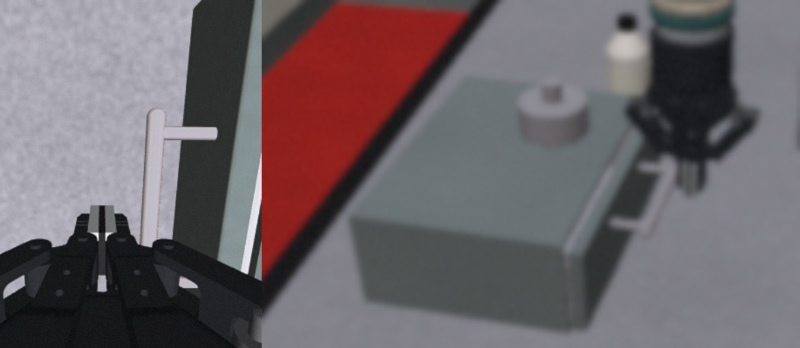

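The bar is still at the cabinet (the drawer is shut) and the gripper is clear of it. I'll triangulate the bar with two wrist views.

Run:
```python
from h import *
goto()
a=vision.grab_frame("wrist"); c=vision.camera_info("wrist")
print(-np.array(c["R"]).T@c["t"])
g=cv2.cvtColor(a,cv2.COLOR_BGR2HSV)
for r in (135,150,170,200,230,260):
    x=np.where((a[r,340:420].astype(int).min(-1)>140)&(np.ptp(a[r,340:420].astype(int),axis=-1)<25))[0]+340
    print(r,x.min() if len(x) else None,x.max() if len(x) else None,len(x))
for z in(.03,.045,.068,.075):print(z,cast("wrist",372,126,z).round(4),cast("wrist",371,200,z).round(4), cast("wrist",369,260,z).round(4))
# same bar from first wrist view (saved calib)
R=Ro.from_matrix(np.array(c["R"]))
ci=dict(c); o=np.array([0.56930885,0.09046607,0.37160724]); ci["t"]=-np.array(c["R"])@o
for z in(.03,.045,.068,.075):print(z,cast("wrist",350.5,178,z,ci).round(4),cast("wrist",349,232,z,ci).round(4))
```

```text
t 7.8 tcp [ 0.568  -0.0271  0.0518] rpy [ 3.141 -0.     1.526] F [0.2 0.9 0.6] grip -0.002 0.0
[0.57105262 0.0380767  0.21994901]
135 340 408 66
150 340 419 77
170 340 405 63
200 340 402 61
230 340 399 57
260 348 397 47
0.03 [0.6058 0.0349 0.03  ] [ 0.6053 -0.0126  0.03  ] [ 0.604  -0.0561  0.03  ]
0.045 [0.603  0.0352 0.045 ] [ 0.6026 -0.0086  0.045 ] [ 0.6014 -0.0486  0.045 ]
0.068 [0.5988 0.0355 0.068 ] [ 0.5984 -0.0025  0.068 ] [ 0.5974 -0.0372  0.068 ]
0.075 [0.5975 0.0357 0.075 ] [ 0.5972 -0.0006  0.075 ] [ 0.5962 -0.0338  0.075 ]
0.03 [0.6068 0.0269 0.03  ] [ 0.604  -0.0401  0.03  ]
0.045 [0.6052 0.0297 0.045 ] [ 0.6025 -0.0344  0.045 ]
0.068 [0.6027 0.034  0.068 ] [ 0.6001 -0.0256  0.068 ]
0.075 [0.6019 0.0353 0.075 ] [ 0.5994 -0.0229  0.075 ]
```

Run:
```python
from h import *
s=robot.get_state();p=s["ee_pos"];print(proj("wrist",p),proj("side",p),proj("side",[.598,-.03,.068]),proj("side",[.6,.034,.068]),proj("top",p))
a=vision.grab_frame("wrist");b=vision.grab_frame("side")
q=proj("side",p).astype(int);q2=proj("wrist",p).astype(int)
cv2.circle(b,tuple(q),1,(0,0,255),-1);cv2.circle(b,tuple(proj("side",[.598,-.03,.068]).astype(int)),1,(0,255,0),-1);cv2.circle(a,tuple(q2),2,(0,0,255),-1)
B=cv2.resize(b[q[1]-45:q[1]+45,q[0]-40:q[0]+40],(480,540),interpolation=cv2.INTER_CUBIC)
A=cv2.resize(a[150:400,250:398],(320,540))
cv2.imwrite("pics/w4.png",np.hstack([A,B]))
```

```text
[315.89290767 234.86546986] [325.39758226 198.41815165] [316.00957602 192.62857641] [311.15961622 204.40953816] [357.23477047 202.08742338]
```

View pics/w4.png

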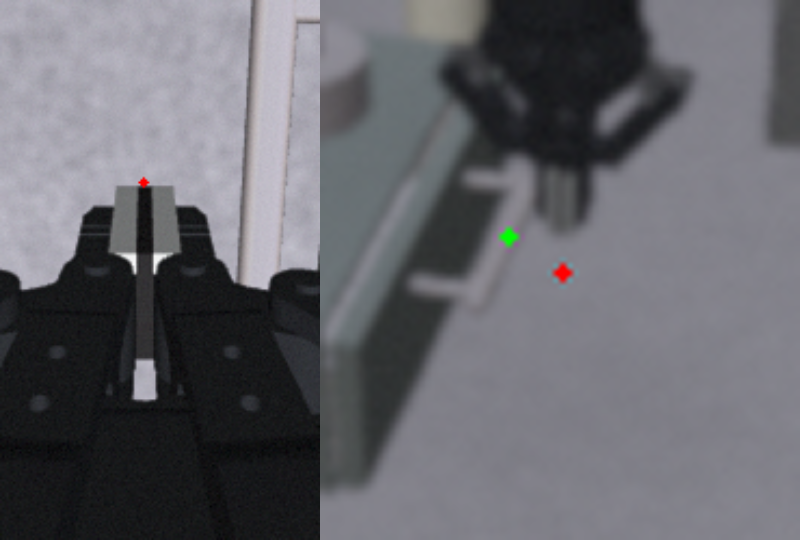

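Run:
```python
from h import *
c=vision.camera_info("wrist"); s=robot.get_state(); print(s["ee_pos"], -np.array(c["R"]).T@c["t"], proj("wrist",s["ee_pos"]))
a=vision.grab_frame("side"); cv2.imwrite("pics/s5.png",a)
ci=dict(c); o=np.array([0.56930885,0.09046607,0.37160724])
for dz in(0,.01,.02):
    ci["t"]=-np.array(c["R"])@(o+[0,0,dz]); P=[cast("wrist",148,79,.005,ci),cast("wrist",403,38,.005,ci)]; print(dz,P[0].round(4),P[1].round(4),np.linalg.norm(P[0]-P[1]))
# top & side views
T=[cast("top",228.7,276,.005),cast("top",300,268,.005)];print(T,np.linalg.norm(T[0]-T[1]))
# side: mat corners
for p in [(391,257),(391,321),(263,318),(272,252)]: print(cast("side",*p,.005).round(3))
for p in[(228.7,276),(300,268),(290.5,173),(221,181)]: print("top",cast("top",*p,.005).round(3))
```

```text
[ 0.56794724 -0.02711775  0.05176809] [0.57099095 0.03807416 0.21989789] [315.8787905  234.82101781]
0 [0.378  0.1484 0.005 ] [0.6705 0.178  0.005 ] 0.29393258891540414
0.01 [0.3728 0.15   0.005 ] [0.6732 0.1804 0.005 ] 0.3019502316906915
0.02 [0.3676 0.1516 0.005 ] [0.676  0.1828 0.005 ] 0.30996787446597884
[array([0.3499749 , 0.36341854, 0.005     ]), array([0.37272051, 0.14663259, 0.005     ])] 0.21797593856518346
[0.358 0.149 0.005]
[0.352 0.356 0.005]
[0.636 0.4   0.005]
[0.679 0.187 0.005]
top [0.35  0.363 0.005]
top [0.373 0.147 0.005]
top [0.667 0.177 0.005]
top [0.643 0.395 0.005]
```

Request:
{"fn": "arm_command", "kwargs": {"commands": [0,-0.5,0,0,0,0,0,-0.5,0,0,0,0,0,-0.5,0,0,0,0,0,0,0.4,0,0,0,0,0,0.4,0,0,0,0,0,0.4,0,0,0,0,0,0.2,0,0,0,0,0,0.2,0,0,0,0,0,0,0,0,0,0,0,0,0,0,0]}}

```text
t: 8.88
ee_pos: [0.5378, -0.0259, 0.0194]
ee_rot: [-3.141, 0.0, 1.526]
wrist_force: [0.3, 0.3, 0.6]
grip_width: 0.0
grasp_force: 0.0
```

Run:
```python
from h import *
goto(); p=robot.get_state()["ee_pos"]
b=vision.grab_frame("side"); q=proj("side",p).astype(int); print(q)
t=vision.grab_frame("top");qt=proj("top",p).astype(int)
for z,cl in((p[2],(0,0,255)),(0,(255,0,0))): cv2.circle(b,tuple(proj("side",[p[0],p[1],z]).astype(int)),1,cl,-1)
B=cv2.resize(b[q[1]-60:q[1]+40,q[0]-60:q[0]+60],(600,500),interpolation=cv2.INTER_CUBIC)
cv2.imwrite("pics/s6.png",B)
```

```text
t 8.9 tcp [ 0.5378 -0.0259  0.0194] rpy [-3.141  0.     1.526] F [0.3 0.3 0.6] grip 0.0 0.0
[334 208]
```

View pics/s6.png

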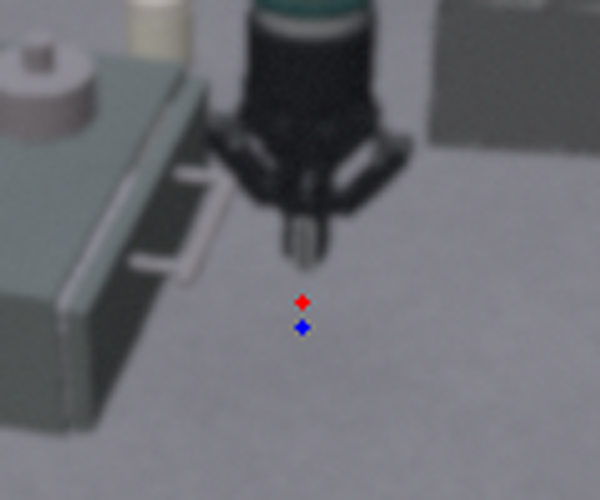

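The real fingertips look about 20 mm higher than the reported TCP. I'll confirm by going down in small steps.

Request:
{"fn": "arm_command", "kwargs": {"commands": [0,0,0.1,0,0,0,0,0,0.1,0,0,0,0,0,0.1,0,0,0,0,0,0.1,0,0,0,0,0,0.1,0,0,0,0,0,0.1,0,0,0,0,0,0.1,0,0,0,0,0,0.1,0,0,0,0,0,0,0,0,0,0,0,0,0,0,0]}}

```text
t: 9.82
ee_pos: [0.5376, -0.0258, 0.0036]
ee_rot: [-3.141, -0.0, 1.526]
wrist_force: [0.4, 0.4, -1.2]
grip_width: -0.005
grasp_force: 0.0
```

Request:
{"fn": "arm_command", "kwargs": {"commands": [0,0,0.1,0,0,0,0,0,0,0,0,0,0,0,0,0,0,0,0,0,0,0,0,0,0,0,0,0,0,0,0,0,0,0,0,0,0,0,0,0,0,0,0,0,0,0,0,0,0,0,0,0,0,0,0,0,0,0,0,0]}}

```text
t: 10.65
ee_pos: [0.5378, -0.0258, 0.0018]
ee_rot: [3.142, -0.0, 1.526]
wrist_force: [0.3, 0.3, 0.1]
grip_width: 0.0
grasp_force: 0.0
```

Request:
{"fn": "arm_command", "kwargs": {"commands": [0,0,0.1,0,0,0,0,0,0,0,0,0,0,0,0.1,0,0,0,0,0,0,0,0,0,0,0,0,0,0,0,0,0,0,0,0,0,0,0,0,0,0,0,0,0,0,0,0,0,0,0,0,0,0,0,0,0,0,0,0,0]}}

```text
t: 11.48
ee_pos: [0.5377, -0.0258, -0.0022]
ee_rot: [3.142, -0.0, 1.526]
wrist_force: [0.1, -0.2, 0.1]
grip_width: -0.003
grasp_force: 0.0
```

Request:
{"fn": "arm_command", "kwargs": {"commands": [0,0,0.1,0,0,0,0,0,0,0,0,0,0,0,0.1,0,0,0,0,0,0,0,0,0,0,0,0,0,0,0,0,0,0,0,0,0,0,0,0,0,0,0,0,0,0,0,0,0,0,0,0,0,0,0,0,0,0,0,0,0]}}

```text
t: 12.32
ee_pos: [0.5377, -0.0258, -0.0062]
ee_rot: [-3.142, -0.0, 1.526]
wrist_force: [0.1, 0.6, -0.1]
grip_width: 0.0
grasp_force: 0.0
```

Request:
{"fn": "arm_command", "kwargs": {"commands": [0,0,0.1,0,0,0,0,0,0,0,0,0,0,0,0.1,0,0,0,0,0,0,0,0,0,0,0,0.1,0,0,0,0,0,0,0,0,0,0,0,0,0,0,0,0,0,0,0,0,0,0,0,0,0,0,0,0,0,0,0,0,0]}}

```text
t: 13.15
ee_pos: [0.5377, -0.0258, -0.0121]
ee_rot: [3.142, 0.0, 1.526]
wrist_force: [0.1, 0.0, 0.1]
grip_width: -0.0
grasp_force: 0.0
```

Request:
{"fn": "arm_command", "kwargs": {"commands": [0,0,0.1,0,0,0,0,0,0,0,0,0,0,0,0.1,0,0,0,0,0,0,0,0,0,0,0,0,0,0,0,0,0,0,0,0,0,0,0,0,0,0,0,0,0,0,0,0,0,0,0,0,0,0,0,0,0,0,0,0,0]}}

```text
t: 13.98
ee_pos: [0.5378, -0.0258, -0.0162]
ee_rot: [3.142, -0.0, 1.526]
wrist_force: [-0.4, -0.1, -0.7]
grip_width: 0.002
grasp_force: 0.0
```

Run:
```python
from h import *
goto()
```

```text
t 14.0 tcp [ 0.5378 -0.0258 -0.0162] rpy [ 3.142 -0.     1.526] F [-0.4 -0.1 -0.7] grip 0.002 0.0
```

Request:
{"fn": "arm_command", "kwargs": {"commands": [0,0,0.1,0,0,0,0,0,0,0,0,0,0,0,0.05,0,0,0,0,0,0,0,0,0,0,0,0,0,0,0,0,0,0,0,0,0,0,0,0,0,0,0,0,0,0,0,0,0,0,0,0,0,0,0,0,0,0,0,0,0]}}

```text
t: 14.82
ee_pos: [0.5377, -0.0258, -0.0192]
ee_rot: [3.142, -0.0, 1.526]
wrist_force: [0.0, 0.7, 0.0]
grip_width: -0.002
grasp_force: 0.0
```

Request:
{"fn": "arm_command", "kwargs": {"commands": [0,0,0.1,0,0,0,0,0,0,0,0,0,0,0,0,0,0,0,0,0,0,0,0,0,0,0,0,0,0,0,0,0,0,0,0,0,0,0,0,0,0,0,0,0,0,0,0,0,0,0,0,0,0,0,0,0,0,0,0,0]}}

```text
t: 15.65
ee_pos: [0.5377, -0.0258, -0.0212]
ee_rot: [3.142, -0.0, 1.526]
wrist_force: [0.2, -0.6, 0.5]
grip_width: -0.004
grasp_force: 0.0
```

Run:
```python
from h import *
goto()
```

```text
t 15.7 tcp [ 0.5377 -0.0258 -0.0212] rpy [ 3.142 -0.     1.526] F [ 0.2 -0.6  0.5] grip -0.004 0.0
```

Request:
{"fn": "arm_command", "kwargs": {"commands": [0,0,0.1,0,0,0,0,0,0,0,0,0,0,0,0,0,0,0,0,0,0,0,0,0,0,0,0,0,0,0,0,0,0,0,0,0,0,0,0,0,0,0,0,0,0,0,0,0,0,0,0,0,0,0,0,0,0,0,0,0]}}

```text
t: 16.48
ee_pos: [0.5377, -0.0257, -0.0232]
ee_rot: [-3.142, -0.0, 1.526]
wrist_force: [-0.7, -0.4, 0.9]
grip_width: 0.001
grasp_force: 0.0
```

Run:
```python
from h import *
goto(); p=robot.get_state()["ee_pos"]
b=vision.grab_frame("side"); a=cv2.imread("pics/side0.png")
d=np.abs(b.astype(int)-a).sum(-1)>60
d[:, :300]=0; d[:,380:]=0; d[230:]=0
for r in range(195,225): 
    x=np.where(d[r])[0]; print(r,len(x),(x.min(),x.max()) if len(x) else "",end=" | ")
for z in (-.02,0,.01,.02): print(z,proj("side",[p[0],p[1],z]).round(1))
```

```text
t 16.5 tcp [ 0.5377 -0.0257 -0.0232] rpy [-3.142 -0.     1.526] F [-0.7 -0.4  0.9] grip 0.001 0.0
195 33 (np.int64(320), np.int64(353)) | 196 32 (np.int64(321), np.int64(352)) | 197 29 (np.int64(322), np.int64(350)) | 198 28 (np.int64(322), np.int64(349)) | 199 26 (np.int64(323), np.int64(348)) | 200 24 (np.int64(324), np.int64(347)) | 201 19 (np.int64(328), np.int64(346)) | 202 17 (np.int64(329), np.int64(345)) | 203 13 (np.int64(330), np.int64(343)) | 204 10 (np.int64(330), np.int64(339)) | 205 10 (np.int64(330), np.int64(339)) | 206 10 (np.int64(330), np.int64(339)) | 207 10 (np.int64(330), np.int64(339)) | 208 10 (np.int64(330), np.int64(339)) | 209 10 (np.int64(330), np.int64(339)) | 210 10 (np.int64(330), np.int64(339)) | 211 7 (np.int64(332), np.int64(338)) | 212 4 (np.int64(333), np.int64(336)) | 213 0  | 214 0  | 215 0  | 216 0  | 217 0  | 218 0  | 219 0  | 220 0  | 221 0  | 222 0  | 223 0  | 224 0  | -0.02 [334.7 218.1]
0 [334.8 213.1]
0.01 [334.8 210.6]
0.02 [334.9 208. ]
```

Request:
{"fn": "arm_command", "kwargs": {"commands": [0,0,0.05,0,0,0,0,0,0,0,0,0,0,0,0,0,0,0,0,0,0,0,0,0,0,0,0,0,0,0,0,0,0,0,0,0,0,0,0,0,0,0,0,0,0,0,0,0,0,0,0,0,0,0,0,0,0,0,0,0]}}

```text
t: 17.37
ee_pos: [0.5377, -0.0258, -0.0242]
ee_rot: [-3.142, -0.0, 1.526]
wrist_force: [-0.2, -0.3, -0.1]
grip_width: 0.0
grasp_force: 0.0
```

Request:
{"fn": "arm_command", "kwargs": {"commands": [0,0,0.05,0,0,0,0,0,0,0,0,0,0,0,0,0,0,0,0,0,0,0,0,0,0,0,0,0,0,0,0,0,0,0,0,0,0,0,0,0,0,0,0,0,0,0,0,0,0,0,0,0,0,0,0,0,0,0,0,0]}}

```text
t: 18.2
ee_pos: [0.5377, -0.0258, -0.0252]
ee_rot: [-3.142, -0.0, 1.526]
wrist_force: [-1.0, 0.2, -0.8]
grip_width: 0.0
grasp_force: 0.0
```

Request:
{"fn": "arm_command", "kwargs": {"commands": [0,0,0.05,0,0,0,0,0,0,0,0,0,0,0,0,0,0,0,0,0,0,0,0,0,0,0,0,0,0,0,0,0,0,0,0,0,0,0,0,0,0,0,0,0,0,0,0,0,0,0,0,0,0,0,0,0,0,0,0,0]}}

```text
t: 19.03
ee_pos: [0.5377, -0.0258, -0.0262]
ee_rot: [-3.142, -0.0, 1.526]
wrist_force: [-0.3, -0.6, 0.3]
grip_width: -0.003
grasp_force: 0.0
```

Request:
{"fn": "arm_command", "kwargs": {"commands": [0,0,0.05,0,0,0,0,0,0,0,0,0,0,0,0,0,0,0,0,0,0,0,0,0,0,0,0,0,0,0,0,0,0,0,0,0,0,0,0,0,0,0,0,0,0,0,0,0,0,0,0,0,0,0,0,0,0,0,0,0]}}

```text
t: 19.87
ee_pos: [0.5377, -0.0258, -0.0272]
ee_rot: [3.142, -0.0, 1.526]
wrist_force: [0.2, 0.6, -0.4]
grip_width: -0.002
grasp_force: 0.0
```

Request:
{"fn": "arm_command", "kwargs": {"commands": [0,0,0.05,0,0,0,0,0,0,0,0,0,0,0,0,0,0,0,0,0,0,0,0,0,0,0,0,0,0,0,0,0,0,0,0,0,0,0,0,0,0,0,0,0,0,0,0,0,0,0,0,0,0,0,0,0,0,0,0,0]}}

```text
t: 20.7
ee_pos: [0.5378, -0.0258, -0.0274]
ee_rot: [3.141, -0.0, 1.526]
wrist_force: [-1.6, 0.0, 9.1]
grip_width: 0.0
grasp_force: 4.1
```

Request:
{"fn": "arm_command", "kwargs": {"commands": [0,0,0.05,0,0,0,0,0,0,0,0,0,0,0,0,0,0,0,0,0,0,0,0,0,0,0,0,0,0,0,0,0,0,0,0,0,0,0,0,0,0,0,0,0,0,0,0,0,0,0,0,0,0,0,0,0,0,0,0,0]}}

```text
t: 21.53
ee_pos: [0.5379, -0.0257, -0.0274]
ee_rot: [3.141, -0.001, 1.526]
wrist_force: [-3.2, -0.0, 17.6]
grip_width: -0.002
grasp_force: 8.9
```

Contact comes at a reading of −0.0274, so the real height there is the reading plus 27.4 mm. x and y agree with the side camera. I'll retry the handle with that correction.

Request:
{"fn": "arm_command", "kwargs": {"commands": [0,0,-0.8,0,0,0,0,0,-0.8,0,0,0,0,0,-0.8,0,0,0,0,0,-0.8,0,0,0,0,0,-0.8,0,0,0,0,0,-0.8,0,0,0,0,0,-0.8,0,0,0,0,0,-0.6,0,0,0,0,0,0,0,0,0,0,0,0,0,0,0], "fingers": 0.3}}

```text
t: 22.37
ee_pos: [0.5381, -0.0257, 0.0951]
ee_rot: [3.14, -0.0, 1.526]
wrist_force: [0.2, 0.6, -0.6]
grip_width: 0.297
grasp_force: 0.0
```

Request:
{"fn": "arm_command", "kwargs": {"commands": [0,0.77,0,0,0,0,0,0.77,0,0,0,0,0,0.77,0,0,0,0,0,0.77,0,0,0,0,0,0,0.4,0,0,0,0,0,0.4,0,0,0,0,0,0.4,0,0,0,0,0,0.4,0,0,0,0,0,0.4,0,0,0,0,0,0.4,0,0,0]}}

```text
t: 23.2
ee_pos: [0.5984, -0.0285, 0.0457]
ee_rot: [-3.14, -0.0, 1.526]
wrist_force: [-0.5, 0.3, -0.8]
grip_width: 0.296
grasp_force: 0.0
```

Request:
{"fn": "arm_command", "kwargs": {"commands": [0,0,0.4,0,0,0,0,0,0.4,0,0,0,0,0,0.4,0,0,0,0,0,0,0,0,0,0,0,0,0,0,0,0,0,0,0,0,0,0,0,0,0,0,0,0,0,0,0,0,0,0,0,0,0,0,0,0,0,0,0,0,0]}}

```text
t: 24.03
ee_pos: [0.5992, -0.0286, 0.0227]
ee_rot: [-3.141, 0.0, 1.526]
wrist_force: [0.4, 0.6, 1.6]
grip_width: 0.3
grasp_force: 0.8
```

Request:
{"fn": "arm_command", "kwargs": {"commands": [0,0,0,0,0,0,0,0,0,0,0,0,0,0,0,0,0,0,0,0,0,0,0,0,0,0,0,0,0,0,0,0,0,0,0,0,0,0,0,0,0,0,0,0,0,0,0,0,0,0,0,0,0,0,0,0,0,0,0,0], "fingers": 0, "newtons": 40}}

```text
t: 24.87
ee_pos: [0.5991, -0.0285, 0.0227]
ee_rot: [-3.141, -0.0, 1.526]
wrist_force: [1.6, -0.2, -0.6]
grip_width: 0.111
grasp_force: 38.9
```

Request:
{"fn": "arm_command", "kwargs": {"commands": [0,-0.4,0,0,0,0,0,-0.4,0,0,0,0,0,-0.4,0,0,0,0,0,-0.4,0,0,0,0,0,-0.4,0,0,0,0,0,-0.4,0,0,0,0,0,-0.4,0,0,0,0,0,-0.4,0,0,0,0,0,-0.4,0,0,0,0,0,-0.4,0,0,0,0]}}

```text
t: 25.7
ee_pos: [0.5184, -0.0239, 0.0227]
ee_rot: [-3.141, -0.001, 1.526]
wrist_force: [3.4, 4.7, -9.2]
grip_width: 0.115
grasp_force: 39.3
```

Request:
{"fn": "arm_command", "kwargs": {"commands": [0,-0.4,0,0,0,0,0,-0.4,0,0,0,0,0,-0.4,0,0,0,0,0,-0.4,0,0,0,0,0,-0.4,0,0,0,0,0,-0.4,0,0,0,0,0,-0.4,0,0,0,0,0,-0.4,0,0,0,0,0,-0.2,0,0,0,0,0,0,0,0,0,0]}}

```text
t: 26.53
ee_pos: [0.4513, -0.0201, 0.0227]
ee_rot: [3.141, -0.002, 1.528]
wrist_force: [5.2, 6.9, -11.4]
grip_width: 0.11
grasp_force: 39.6
```

Request:
{"fn": "arm_command", "kwargs": {"commands": [0,-0.1,0,0,0,0,0,0,0,0,0,0,0,0,0,0,0,0,0,0,0,0,0,0,0,0,0,0,0,0,0,0,0,0,0,0,0,0,0,0,0,0,0,0,0,0,0,0,0,0,0,0,0,0,0,0,0,0,0,0]}}

```text
t: 27.37
ee_pos: [0.4515, -0.0202, 0.0227]
ee_rot: [3.138, -0.001, 1.528]
wrist_force: [7.7, 7.2, -15.0]
grip_width: 0.114
grasp_force: 39.4
```

Request:
{"fn": "arm_command", "kwargs": {"commands": [0,0.1,0,0,0,0,0,0,0,0,0,0,0,0,0,0,0,0,0,0,-0.5,0,0,0,0,0,-0.5,0,0,0,0,0,-1,0,0,0,0,0,-1,0,0,0,0,0,-1,0,0,0,0,0,-1,0,0,0,0,0,-1,0,0,0], "fingers": 0.35}}

```text
t: 28.2
ee_pos: [0.4502, -0.0227, 0.1439]
ee_rot: [-3.141, 0.0, 1.525]
wrist_force: [0.8, 0.4, -0.1]
grip_width: 0.35
grasp_force: 0.0
```

Request:
{"fn": "arm_command", "kwargs": {"commands": [0,0,-1,0,0,0,0,0,-1,0,0,0,0,0,-1,0,0,0,1,0.2,0,0,0,0,1,0.2,0,0,0,0,1,0.2,0,0,0,0,1,0.2,0,0,0,0,1,0.2,0,0,0,0,1,0.2,0,0,0,0,1,0.2,0,0,0,0]}}

```text
t: 29.03
ee_pos: [0.4849, 0.1165, 0.2028]
ee_rot: [-3.141, 0.001, 1.525]
wrist_force: [-0.4, 0.1, -0.3]
grip_width: 0.351
grasp_force: 0.0
```

Request:
{"fn": "arm_command", "kwargs": {"commands": [1,0.2,0,0,0,0,1,0.2,0,0,0,0,1,0.2,0,0,0,0,0,0,0,0,0,0,0,0,0,0,0,0,0,0,0,0,0,0,0,0,0,0,0,0,0,0,0,0,0,0,0,0,0,0,0,0,0,0,0,0,0,0]}}

```text
t: 29.87
ee_pos: [0.5004, 0.1755, 0.2029]
ee_rot: [-3.142, -0.0, 1.525]
wrist_force: [-0.0, 0.4, 0.7]
grip_width: 0.351
grasp_force: 0.0
```

Run:
```python
from h import *
goto()
a=vision.grab_frame("wrist"); b=vision.grab_frame("top")
cv2.imwrite("pics/w7.png",a); cv2.imwrite("pics/t7.png",b)
c=cv2.resize(b[160:300,215:425],(630,420)); cv2.imwrite("pics/v7.png",np.vstack([c,cv2.resize(a,None,fx=.45,fy=.45)[:, :].copy() if 0 else cv2.copyMakeBorder(cv2.resize(a,(288,180)),0,0,0,342,0)]))
ci=vision.camera_info("wrist"); np.save("ci7.npy",ci,allow_pickle=True)
m=((a.min(-1)>110)).astype(np.uint8)
dark=(a.max(-1)<75).astype(np.uint8)
cs,_=cv2.findContours(m,cv2.RETR_EXTERNAL,cv2.CHAIN_APPROX_NONE)
for k in cs:
    A=cv2.contourArea(k)
    if 600<A<6000: r=cv2.minAreaRect(k); print(A,np.round(r[0],1),np.round(r[1],1),round(r[2],1),cast("wrist",*r[0],.021-.0274).round(4),cast("wrist",*r[0],.021).round(4))
```

```text
t 29.9 tcp [0.5004 0.1755 0.2029] rpy [-3.142 -0.     1.525] F [-0.   0.4  0.7] grip 0.351 0.0
1391.5 [333.5 147.6] [34.8 42.6] 84.6 [ 0.524   0.2105 -0.0064] [0.5225 0.2127 0.021 ]
1492.5 [397.2 124.4] [44.2 36.4] 14.5 [ 0.6034  0.2352 -0.0064] [0.5961 0.2356 0.021 ]
1771.0 [245.8  58.2] [40.5 47.1] 56.3 [ 0.4248  0.3181 -0.0064] [0.4305 0.3125 0.021 ]
1860.0 [397.2  33.5] [40.9 50.9] 77.9 [ 0.6008  0.3361 -0.0064] [0.5937 0.3292 0.021 ]
1854.5 [316.9  31.7] [48.2 41.5] 15.5 [ 0.509   0.3421 -0.0064] [0.5086 0.3348 0.021 ]
```

View pics/v7.png

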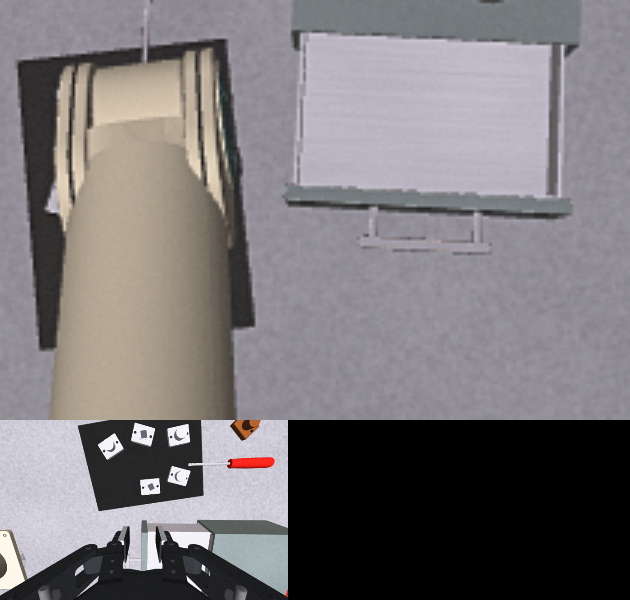

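The drawer is out to its stop: its front is in the lower right of the top crop and the inside is empty. The wrist shot shows all five feet, with spigots at the small-panel positions (110,446), (179,435) and (179,476) and stumps at (143,434) and (150,487). Wrist positions match the top view. I'll go above foot B and check the height bias there.

Request:
{"fn": "arm_command", "kwargs": {"commands": [0.64,0.92,0,0,0,0,0.64,0.92,0,0,0,0,0.64,0.92,0,0,0,0,0.64,0.92,0,0,0,0,0.64,0.92,0,0,0,0,0,0,1,0,0,0,0,0,1,0,0,0,0,0,1,0,0,0,0,0,1,0,0,0,0,0,0,0,0,0], "fingers": 0.5}}

```text
t: 30.8
ee_pos: [0.5921, 0.2351, 0.1187]
ee_rot: [-3.134, 0.003, 1.526]
wrist_force: [-0.2, 0.4, 0.4]
grip_width: 0.497
grasp_force: 0.0
```

```bash
cat >> h.py <<'E'
def feet(z=.021,show=True):
    a=vision.grab_frame("wrist"); m=(a.min(-1)>110).astype(np.uint8); m[260:]=0; out=[]
    cs,_=cv2.findContours(m,cv2.RETR_EXTERNAL,cv2.CHAIN_APPROX_NONE)
    for k in cs:
        if 900<cv2.contourArea(k)<9000:
            r=cv2.minAreaRect(k); P=[cast("wrist",*q,z)[:2] for q in cv2.boxPoints(r)]
            e=[P[1]-P[0],P[2]-P[1]]; L=[np.linalg.norm(v) for v in e]; v=e[int(np.argmax(L))]
            print("foot",cast("wrist",*r[0],z)[:2].round(4),"px",np.round(r[0]),"L",np.round(L,4),"long deg",round(np.degrees(np.arctan2(v[1],v[0]))%180,1))
    return a
E
python3 - <<'E'
from h import *
goto([.595,.235,.05])
for z in(.021,.021-.027): feet(z)
E
```

```text
t 30.8 tcp [0.5921 0.2351 0.1187] rpy [-3.134e+00  3.000e-03  1.526e+00] F [-0.2  0.4  0.4] grip 0.497 0.0
turn -0.0 shift [0.   0.15 3.43]
foot [0.525 0.205] px [247. 229.] L [0.0521 0.0629] long deg 92.1
foot [0.5991 0.2366] px [322. 194.] L [0.0419 0.0499] long deg 163.8
foot [0.4331 0.3134] px [128. 117.] L [0.0578 0.0432] long deg 26.4
foot [0.5966 0.3303] px [315.  87.] L [0.0498 0.0403] long deg 8.2
foot [0.5119 0.3355] px [215.  85.] L [0.0402 0.0547] long deg 163.7
foot [0.5183 0.1952] px [246. 229.] L [0.0571 0.0695] long deg 91.6
foot [0.5997 0.2304] px [321. 194.] L [0.0457 0.0549] long deg 164.1
foot [0.4173 0.3146] px [128. 117.] L [0.0625 0.0487] long deg 28.0
foot [0.5966 0.3332] px [313.  88.] L [0.0548 0.0442] long deg 8.2
foot [0.5037 0.339 ] px [214.  86.] L [0.0444 0.0598] long deg 164.2
```

All sizes come out right (50 × 40 mm) with real heights, so the camera pose is true. The fingertips are simply 27 mm short of the reported TCP. Now down onto foot B's spigot.

Request:
{"fn": "arm_command", "kwargs": {"commands": [0,0.18,0.6,0,0,0,0,0,0.6,0,0,0,0,0,0.6,0,0,0,0,0,0.6,0,0,0,0,0,0.6,0,0,0,0,0,0,0,0,0,0,0,0,0,0,0,0,0,0,0,0,0,0,0,0,0,0,0,0,0,0,0,0,0]}}

```text
t: 31.73
ee_pos: [0.5993, 0.2359, 0.0635]
ee_rot: [3.14, -0.001, 1.526]
wrist_force: [0.1, 1.1, 0.0]
grip_width: 0.507
grasp_force: 0.0
```

Run:
```python
from h import *
goto([.596,.235,-.0054])
feet()
```

```text
t 31.7 tcp [0.5993 0.2359 0.0635] rpy [ 3.140e+00 -1.000e-03  1.526e+00] F [0.1 1.1 0. ] grip 0.507 0.0
turn -0.0 shift [-0.05 -0.16  3.45]
foot [0.5244 0.2193] px [219. 239.] L [0.0523 0.0345] long deg 2.6
foot [0.597  0.2365] px [313. 214.] L [0.0437 0.0485] long deg 163.6
foot [0.3827 0.2509] px [ 22. 208.] L [0.0821 0.031 ] long deg 72.0
foot [0.4314 0.3139] px [ 65. 116.] L [0.0663 0.0436] long deg 24.0
foot [0.5946 0.3295] px [302.  80.] L [0.0488 0.0392] long deg 8.2
foot [0.5099 0.3352] px [174.  77.] L [0.0397 0.0528] long deg 164.0
foot [0.471  0.3713] px [103.  18.] L [0.1279 0.0203] long deg 177.5
```

Request:
{"fn": "arm_command", "kwargs": {"commands": [0,-0.13,0.4,0,0,0,0,0,0.4,0,0,0,0,0,0.4,0,0,0,0,0,0.4,0,0,0,0,0,0.4,0,0,0,0,0,0.4,0,0,0,0,0,0.4,0,0,0,0,0,0.4,0,0,0,0,0,0.2,0,0,0,0,0,0,0,0,0]}}

```text
t: 32.62
ee_pos: [0.5953, 0.2355, -0.0066]
ee_rot: [-3.14, 0.001, 1.526]
wrist_force: [0.2, 0.3, 0.2]
grip_width: 0.504
grasp_force: 0.0
```

Request:
{"fn": "arm_command", "kwargs": {"commands": [0,0,0,0,0,0,0,0,0,0,0,0,0,0,0,0,0,0,0,0,0,0,0,0,0,0,0,0,0,0,0,0,0,0,0,0,0,0,0,0,0,0,0,0,0,0,0,0,0,0,0,0,0,0,0,0,0,0,0,0], "fingers": 0, "newtons": 60}}

```text
t: 33.45
ee_pos: [0.5965, 0.236, -0.0048]
ee_rot: [3.141, -0.0, 1.526]
wrist_force: [-0.2, 0.6, 4.8]
grip_width: 0.27
grasp_force: 59.1
```

Request:
{"fn": "arm_command", "kwargs": {"commands": [0,0,-0.4,0,0,0,0,0,-0.5,0,0,0,0,0,-0.6,0,0,0,0,0,-0.8,0,0,0,0,0,-0.8,0,0,0,0,0,-0.8,0,0,0,0,0,-0.8,0,0,0,0,0,-0.8,0,0,0,0,0,0,0,0,0,0,0,0,0,0,0]}}

```text
t: 34.28
ee_pos: [0.5968, 0.2362, 0.1062]
ee_rot: [3.139, -0.001, 1.526]
wrist_force: [0.4, 0.6, -2.6]
grip_width: 0.266
grasp_force: 59.0
```

Request:
{"fn": "arm_command", "kwargs": {"commands": [-0.91,-0.17,0,0,0,0,-0.91,-0.17,0,0,0,0,-0.91,-0.17,0,0,0,0,-0.91,-0.17,0,0,0,0,-0.91,-0.17,0,0,0,0,-0.91,-0.17,0,0,0,0,-0.91,-0.17,0,0,0,0,-0.91,-0.17,0,0,0,0,-0.91,-0.17,0,0,0,0,-0.91,-0.17,0,0,0,0]}}

```text
t: 35.12
ee_pos: [0.5527, 0.0547, 0.1038]
ee_rot: [-3.139, 0.0, 1.526]
wrist_force: [0.3, 0.2, -2.4]
grip_width: 0.27
grasp_force: 59.0
```

Run:
```python
from h import *
goto([.555,.055,.01])
b=vision.grab_frame("side");cv2.imwrite("pics/s8.png",b)
```

```text
t 35.1 tcp [0.5527 0.0547 0.1038] rpy [-3.139  0.     1.526] F [ 0.3  0.2 -2.4] grip 0.27 59.0
turn -0.0 shift [0.02 0.11 4.69]
```

Request:
{"fn": "arm_command", "kwargs": {"commands": [0,0.1,0.6,0,0,0,0,0,0.6,0,0,0,0,0,0.6,0,0,0,0,0,0.6,0,0,0,0,0,0.6,0,0,0,0,0,0.6,0,0,0,0,0,0.6,0,0,0,0,0,0.5,0,0,0,0,0,0,0,0,0,0,0,0,0,0,0]}}

```text
t: 36.0
ee_pos: [0.5556, 0.0554, 0.0101]
ee_rot: [-3.14, 0.0, 1.526]
wrist_force: [0.6, -0.9, -1.0]
grip_width: 0.267
grasp_force: 59.0
```

Request:
{"fn": "arm_command", "kwargs": {"commands": [0,0,0,0,0,0,0,0,0,0,0,0,0,0,0,0,0,0,0,0,0,0,0,0,0,0,0,0,0,0,0,0,-1,0,0,0,0,0,-1,0,0,0,0,0,-1,0,0,0,0,0,-1,0,0,0,0,0,-1,0,0,0], "fingers": 0.5}}

```text
t: 36.83
ee_pos: [0.5558, 0.0555, 0.1126]
ee_rot: [3.141, -0.0, 1.526]
wrist_force: [0.4, 0.3, 0.1]
grip_width: 0.505
grasp_force: 0.0
```

Request:
{"fn": "arm_command", "kwargs": {"commands": [0.98,0.1,0,0,0,0,0.98,0.1,0,0,0,0,0.98,0.1,0,0,0,0,0.98,0.1,0,0,0,0,0.98,0.1,0,0,0,0,0.98,0.1,0,0,0,0,0.98,0.1,0,0,0,0,0.98,0.1,0,0,0,0,0.98,0.1,0,0,0,0,0.98,0.1,0,0,0,0]}}

```text
t: 37.67
ee_pos: [0.5847, 0.2514, 0.1117]
ee_rot: [3.141, -0.001, 1.526]
wrist_force: [0.9, -0.2, -0.3]
grip_width: 0.494
grasp_force: 0.0
```

Request:
{"fn": "arm_command", "kwargs": {"commands": [0.98,0.1,0,0,0,0,0.98,0.1,0,0,0,0,0.98,0.1,0,0,0,0,0.98,0,0,0,0,0,0,0,0.6,0,0,0,0,0,0.6,0,0,0,0,0,0.6,0,0,0,0,0,0.6,0,0,0,0,0,0,0,0,0,0,0,0,0,0,0]}}

```text
t: 38.5
ee_pos: [0.5938, 0.3268, 0.0616]
ee_rot: [-3.14, 0.002, 1.524]
wrist_force: [-0.1, -0.4, 0.5]
grip_width: 0.499
grasp_force: 0.0
```

Run:
```python
from h import *
goto([.5945,.3295,-.005])
feet()
```

```text
t 38.5 tcp [0.5938 0.3268 0.0616] rpy [-3.140e+00  2.000e-03  1.524e+00] F [-0.1 -0.4  0.5] grip 0.499 0.0
turn -0.0 shift [0.13 0.03 3.33]
foot [0.4316 0.3135] px [103. 241.] L [0.0723 0.0395] long deg 28.4
foot [0.5952 0.3313] px [317. 209.] L [0.0492 0.0434] long deg 8.8
foot [0.5119 0.3383] px [203. 205.] L [0.0429 0.0517] long deg 163.9
```

Request:
{"fn": "arm_command", "kwargs": {"commands": [0.15,0.03,0.4,0,0,0,0,0,0.4,0,0,0,0,0,0.4,0,0,0,0,0,0.4,0,0,0,0,0,0.4,0,0,0,0,0,0.4,0,0,0,0,0,0.4,0,0,0,0,0,0.4,0,0,0,0,0,0.1,0,0,0,0,0,0,0,0,0]}}

```text
t: 39.38
ee_pos: [0.5944, 0.3311, -0.0043]
ee_rot: [-3.14, 0.001, 1.526]
wrist_force: [0.5, 0.9, 0.5]
grip_width: 0.502
grasp_force: 0.0
```

Request:
{"fn": "arm_command", "kwargs": {"commands": [0,0,0,0,0,0,0,0,0,0,0,0,0,0,0,0,0,0,0,0,0,0,0,0,0,0,0,0,0,0,0,0,0,0,0,0,0,0,0,0,0,0,0,0,0,0,0,0,0,0,0,0,0,0,0,0,0,0,0,0], "fingers": 0, "newtons": 60}}

```text
t: 40.22
ee_pos: [0.5955, 0.3316, -0.0026]
ee_rot: [3.141, -0.001, 1.526]
wrist_force: [0.1, 0.1, 5.2]
grip_width: 0.268
grasp_force: 59.4
```

Request:
{"fn": "arm_command", "kwargs": {"commands": [0,0,-0.4,0,0,0,0,0,-0.5,0,0,0,0,0,-0.6,0,0,0,0,0,-0.8,0,0,0,0,0,-0.8,0,0,0,0,0,-0.8,0,0,0,0,0,-0.8,0,0,0,0,0,-0.8,0,0,0,0,0,0,0,0,0,0,0,0,0,0,0]}}

```text
t: 41.05
ee_pos: [0.5957, 0.3318, 0.1082]
ee_rot: [3.14, -0.001, 1.526]
wrist_force: [-0.4, -0.1, -1.8]
grip_width: 0.271
grasp_force: 59.1
```

Request:
{"fn": "arm_command", "kwargs": {"commands": [-0.95,-0.07,0,0,0,0,-0.95,-0.07,0,0,0,0,-0.95,-0.07,0,0,0,0,-0.95,-0.07,0,0,0,0,-0.95,-0.07,0,0,0,0,-0.95,-0.07,0,0,0,0,-0.95,-0.07,0,0,0,0,-0.95,-0.07,0,0,0,0,-0.95,-0.07,0,0,0,0,-0.95,-0.07,0,0,0,0]}}

```text
t: 41.88
ee_pos: [0.5713, 0.1412, 0.1057]
ee_rot: [-3.139, 0.001, 1.526]
wrist_force: [-0.1, 0.4, -2.0]
grip_width: 0.267
grasp_force: 59.1
```

Request:
{"fn": "arm_command", "kwargs": {"commands": [-0.95,-0.06,0,0,0,0,-0.95,-0.06,0,0,0,0,-0.95,-0.06,0,0,0,0,-0.95,-0.06,0,0,0,0,-0.95,-0.06,0,0,0,0,-0.95,-0.06,0,0,0,0,-0.95,-0.06,0,0,0,0,-0.9,-0.06,0,0,0,0,-0.85,-0.06,0,0,0,0,0,0,0,0,0,0]}}

```text
t: 42.72
ee_pos: [0.5527, -0.0301, 0.1061]
ee_rot: [-3.14, 0.003, 1.52]
wrist_force: [-0.1, -0.8, -1.0]
grip_width: 0.27
grasp_force: 59.1
```

Request:
{"fn": "arm_command", "kwargs": {"commands": [0,0,0.6,0,0,0,0,0,0.6,0,0,0,0,0,0.6,0,0,0,0,0,0.6,0,0,0,0,0,0.6,0,0,0,0,0,0.6,0,0,0,0,0,0.6,0,0,0,0,0,0.6,0,0,0,0,0,0,0,0,0,0,0,0,0,0,0]}}

```text
t: 43.55
ee_pos: [0.5535, -0.025, 0.0099]
ee_rot: [-3.14, -0.0, 1.526]
wrist_force: [-0.3, -0.1, -1.2]
grip_width: 0.266
grasp_force: 59.0
```

Request:
{"fn": "arm_command", "kwargs": {"commands": [0,0,0,0,0,0,0,0,0,0,0,0,0,0,0,0,0,0,0,0,0,0,0,0,0,0,0,0,0,0,0,0,-1,0,0,0,0,0,-1,0,0,0,0,0,-1,0,0,0,0,0,-1,0,0,0,0,0,-1,0,0,0], "fingers": 0.5}}

```text
t: 44.38
ee_pos: [0.553, -0.0249, 0.1116]
ee_rot: [-3.14, -0.0, 1.526]
wrist_force: [0.9, -0.1, -0.8]
grip_width: 0.5
grasp_force: 0.0
```

Request:
{"fn": "arm_command", "kwargs": {"commands": [0.92,-0.38,0,0,0,0,0.92,-0.38,0,0,0,0,0.92,-0.38,0,0,0,0,0.92,-0.38,0,0,0,0,0.92,-0.38,0,0,0,0,0.92,-0.38,0,0,0,0,0.92,-0.38,0,0,0,0,0.92,-0.38,0,0,0,0,0.92,-0.38,0,0,0,0,0.92,-0.38,0,0,0,0]}}

```text
t: 45.22
ee_pos: [0.4851, 0.1628, 0.1108]
ee_rot: [-3.14, 0.0, 1.526]
wrist_force: [0.2, 0.4, 0.5]
grip_width: 0.503
grasp_force: 0.0
```

Request:
{"fn": "arm_command", "kwargs": {"commands": [0.92,-0.38,0,0,0,0,0.92,-0.38,0,0,0,0,0.92,-0.38,0,0,0,0,0.92,-0.38,0,0,0,0,0.92,-0.38,0,0,0,0,0.92,-0.38,0,0,0,0,0.92,-0.38,0,0,0,0,0.92,-0.38,0,0,0,0,0,0,0.6,0,0,0,0,0,0.6,0,0,0]}}

```text
t: 46.05
ee_pos: [0.4312, 0.3137, 0.0869]
ee_rot: [-3.141, -0.001, 1.529]
wrist_force: [-0.3, -0.2, 0.2]
grip_width: 0.501
grasp_force: 0.0
```

Request:
{"fn": "arm_command", "kwargs": {"commands": [0,0,0.6,0,0,0,0,0,0.6,0,0,0,0,0,0,0,0,0,0,0,0,0,0,0,0,0,0,0,0,0,0,0,0,0,0,0,0,0,0,0,0,0,0,0,0,0,0,0,0,0,0,0,0,0,0,0,0,0,0,0]}}

```text
t: 46.88
ee_pos: [0.4325, 0.312, 0.063]
ee_rot: [3.141, -0.0, 1.526]
wrist_force: [-0.9, 0.3, -0.7]
grip_width: 0.501
grasp_force: 0.0
```

Run:
```python
from h import *
goto([.4305,.3125,-.005])
feet()
```

```text
t 46.9 tcp [0.4325 0.312  0.063 ] rpy [ 3.141 -0.     1.526] F [-0.9  0.3 -0.7] grip 0.501 0.0
turn -0.0 shift [ 0.02 -0.1   3.4 ]
foot [0.4291 0.3142] px [311. 212.] L [0.0497 0.0415] long deg 28.3
foot [0.5071 0.3363] px [418. 177.] L [0.0395 0.0533] long deg 163.2
```

Target (0.4295, 0.313).

Request:
{"fn": "arm_command", "kwargs": {"commands": [0.05,-0.15,0.4,0,0,0,0,0,0.4,0,0,0,0,0,0.4,0,0,0,0,0,0.4,0,0,0,0,0,0.4,0,0,0,0,0,0.4,0,0,0,0,0,0.4,0,0,0,0,0,0.4,0,0,0,0,0,0.15,0,0,0,0,0,0,0,0,0]}}

```text
t: 47.77
ee_pos: [0.429, 0.3126, -0.0052]
ee_rot: [-3.14, 0.001, 1.526]
wrist_force: [-0.0, -0.4, 0.5]
grip_width: 0.498
grasp_force: 0.0
```

Request:
{"fn": "arm_command", "kwargs": {"commands": [0,0,0,0,0,0,0,0,0,0,0,0,0,0,0,0,0,0,0,0,0,0,0,0,0,0,0,0,0,0,0,0,0,0,0,0,0,0,0,0,0,0,0,0,0,0,0,0,0,0,0,0,0,0,0,0,0,0,0,0], "fingers": 0, "newtons": 60}}

```text
t: 48.6
ee_pos: [0.4298, 0.3132, -0.0038]
ee_rot: [3.141, -0.0, 1.526]
wrist_force: [-0.1, 0.0, 5.8]
grip_width: 0.272
grasp_force: 59.1
```

Request:
{"fn": "arm_command", "kwargs": {"commands": [0,0,-0.4,0,0,0,0,0,-0.5,0,0,0,0,0,-0.6,0,0,0,0,0,-0.8,0,0,0,0,0,-0.8,0,0,0,0,0,-0.8,0,0,0,0,0,-0.8,0,0,0,0,0,-0.8,0,0,0,0,0,0,0,0,0,0,0,0,0,0,0]}}

```text
t: 49.43
ee_pos: [0.4297, 0.3135, 0.1067]
ee_rot: [3.14, -0.001, 1.526]
wrist_force: [0.0, 0.5, -2.6]
grip_width: 0.271
grasp_force: 58.9
```

Request:
{"fn": "arm_command", "kwargs": {"commands": [-0.94,0.33,0,0,0,0,-0.94,0.33,0,0,0,0,-0.94,0.33,0,0,0,0,-0.94,0.33,0,0,0,0,-0.94,0.33,0,0,0,0,-0.94,0.33,0,0,0,0,-0.94,0.33,0,0,0,0,-0.94,0.33,0,0,0,0,-0.94,0.33,0,0,0,0,-0.94,0.33,0,0,0,0]}}

```text
t: 50.27
ee_pos: [0.4861, 0.1212, 0.1048]
ee_rot: [-3.139, 0.001, 1.526]
wrist_force: [0.1, 0.2, -1.5]
grip_width: 0.272
grasp_force: 58.9
```

Request:
{"fn": "arm_command", "kwargs": {"commands": [-0.94,0.33,0,0,0,0,-0.94,0.33,0,0,0,0,-0.94,0.33,0,0,0,0,-0.94,0.33,0,0,0,0,-0.94,0.33,0,0,0,0,-0.94,0.33,0,0,0,0,-0.94,0.33,0,0,0,0,-0.94,0.33,0,0,0,0,-0.94,0.33,0,0,0,0,-0.94,0.33,0,0,0,0]}}

```text
t: 51.1
ee_pos: [0.5435, -0.0692, 0.1046]
ee_rot: [-3.139, -0.0, 1.526]
wrist_force: [0.3, -0.1, -1.0]
grip_width: 0.269
grasp_force: 58.9
```

Request:
{"fn": "arm_command", "kwargs": {"commands": [-0.9,0.3,0,0,0,0,-0.9,0.3,0,0,0,0,0,0,0.6,0,0,0,0,0,0.6,0,0,0,0,0,0.6,0,0,0,0,0,0.6,0,0,0,0,0,0.6,0,0,0,0,0,0.6,0,0,0,0,0,0.6,0,0,0,0,0,0.6,0,0,0]}}

```text
t: 51.93
ee_pos: [0.5546, -0.1049, 0.0085]
ee_rot: [-3.141, -0.0, 1.526]
wrist_force: [0.4, -0.6, -0.8]
grip_width: 0.269
grasp_force: 58.9
```

Request:
{"fn": "arm_command", "kwargs": {"commands": [0,0,0,0,0,0,0,0,0,0,0,0,0,0,0,0,0,0,0,0,0,0,0,0,0,0,0,0,0,0,0,0,-1,0,0,0,0,0,-1,0,0,0,0,0,-1,0,0,0,0,0,-1,0,0,0,0,0,-1,0,0,0], "fingers": 0.5}}

```text
t: 52.77
ee_pos: [0.5549, -0.105, 0.1114]
ee_rot: [3.141, 0.0, 1.526]
wrist_force: [0.7, 0.7, -0.1]
grip_width: 0.499
grasp_force: 0.0
```

Request:
{"fn": "arm_command", "kwargs": {"commands": [0.98,-0.15,0,0,0,0,0.98,-0.15,0,0,0,0,0.98,-0.15,0,0,0,0,0.98,-0.15,0,0,0,0,0.98,-0.15,0,0,0,0,0.98,-0.15,0,0,0,0,0.98,-0.15,0,0,0,0,0.98,-0.15,0,0,0,0,0.98,-0.15,0,0,0,0,0.98,-0.15,0,0,0,0]}}

```text
t: 53.6
ee_pos: [0.5337, 0.0932, 0.1105]
ee_rot: [3.141, -0.001, 1.526]
wrist_force: [-0.4, -0.1, 0.2]
grip_width: 0.498
grasp_force: 0.0
```

Request:
{"fn": "arm_command", "kwargs": {"commands": [0.98,-0.15,0,0,0,0,0.98,-0.15,0,0,0,0,0.98,-0.15,0,0,0,0,0.98,-0.15,0,0,0,0,0.98,-0.15,0,0,0,0,0.98,-0.15,0,0,0,0,0,0,0.6,0,0,0,0,0,0.6,0,0,0,0,0,0,0,0,0,0,0,0,0,0,0], "fingers": 0.95}}

```text
t: 54.43
ee_pos: [0.5207, 0.2102, 0.0859]
ee_rot: [-3.141, 0.0, 1.526]
wrist_force: [0.0, 0.8, 0.3]
grip_width: 0.951
grasp_force: 0.0
```

Run:
```python
from h import *
goto([.522,.212,-.022])
a=feet(); b=vision.grab_frame("top")[155:225,305:425]
cv2.imwrite("pics/v9.png",np.vstack([cv2.resize(a,(640,400)),cv2.resize(b,(343,200))[:, :] if 0 else cv2.copyMakeBorder(cv2.resize(b,(342,200),interpolation=cv2.INTER_CUBIC),0,0,0,298,0)]))
```

```text
t 54.4 tcp [0.5207 0.2102 0.0859] rpy [-3.141  0.     1.526] F [0.  0.8 0.3] grip 0.951 0.0
turn -0.0 shift [0.09 0.06 5.4 ]
foot [0.523  0.2138] px [318. 201.] L [0.0494 0.0421] long deg 2.4
foot [0.5092 0.3343] px [291.  39.] L [0.0411 0.0508] long deg 163.9
```

View pics/v9.png

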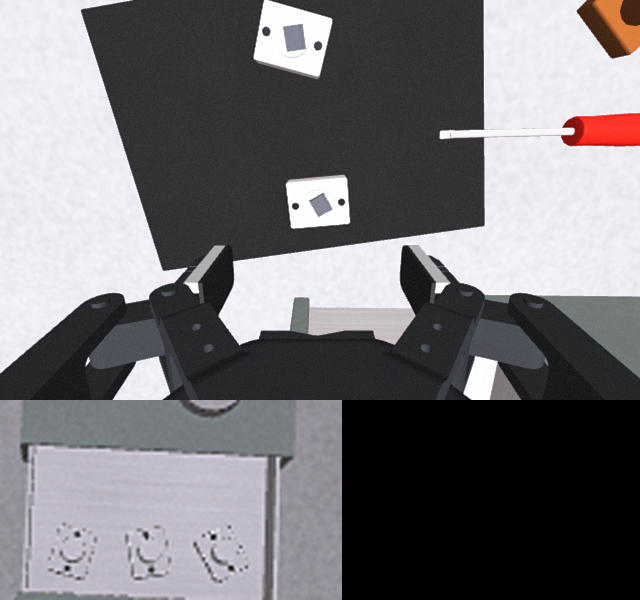

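The wrist view shows snapped foot E at (318,202) directly ahead and D at (293,40), both with dark stumps. In the inset top view three whole feet lie upright in the drawer. Next I grip E by its plate.

Request:
{"fn": "arm_command", "kwargs": {"commands": [0.14,0.08,0,0,0,0,0,0,0,0,0,-0.72,0,0,0.7,0,0,0,0,0,0.7,0,0,0,0,0,0.7,0,0,0,0,0,0.7,0,0,0,0,0,0.7,0,0,0,0,0,0.7,0,0,0,0,0,0.5,0,0,0,0,0,0.4,0,0,0]}}

```text
t: 55.37
ee_pos: [0.5229, 0.2132, -0.0167]
ee_rot: [3.141, -0.0, 1.612]
wrist_force: [0.7, -0.5, 0.2]
grip_width: 0.95
grasp_force: 0.0
```

Request:
{"fn": "arm_command", "kwargs": {"commands": [0,0,0.2,0,0,0,0,0,0,0,0,0,0,0,0,0,0,0,0,0,0,0,0,0,0,0,0,0,0,0,0,0,0,0,0,0,0,0,0,0,0,0,0,0,0,0,0,0,0,0,0,0,0,0,0,0,0,0,0,0]}}

```text
t: 56.2
ee_pos: [0.5227, 0.2132, -0.0201]
ee_rot: [3.142, -0.0, 1.612]
wrist_force: [0.1, -0.2, -0.3]
grip_width: 0.952
grasp_force: 0.0
```

Request:
{"fn": "arm_command", "kwargs": {"commands": [0,0,0,0,0,0,0,0,0,0,0,0,0,0,0,0,0,0,0,0,0,0,0,0,0,0,0,0,0,0,0,0,0,0,0,0,0,0,0,0,0,0,0,0,0,0,0,0,0,0,0,0,0,0,0,0,0,0,0,0], "fingers": 0, "newtons": 60}}

```text
t: 57.03
ee_pos: [0.5229, 0.2132, -0.0199]
ee_rot: [3.141, -0.0, 1.612]
wrist_force: [-0.3, -0.7, 5.3]
grip_width: 0.566
grasp_force: 62.6
```

Request:
{"fn": "arm_command", "kwargs": {"commands": [0,0,-0.5,0,0,0,0,0,-0.7,0,0,0,0,0,-0.9,0,0,0,0,0,-1,0,0,0,0,0,-1,0,0,0,0,0,-1,0,0,0,0,0,-1,0,0,0,0,0,-1,0,0,0,0,0,-1,0,0,0,0,0,-1,0,0,0]}}

```text
t: 57.87
ee_pos: [0.5221, 0.213, 0.163]
ee_rot: [-3.141, 0.0, 1.612]
wrist_force: [0.2, 1.0, -1.1]
grip_width: 0.565
grasp_force: 62.2
```

Request:
{"fn": "arm_command", "kwargs": {"commands": [-0.92,-0.22,0,0,0,0,-0.92,-0.22,0,0,0,0,-0.92,-0.22,0,0,0,0,-0.92,-0.22,0,0,0,0,-0.92,-0.22,0,0,0,0,-0.92,-0.22,0,0,0,0,-0.92,-0.22,0,0,0,0,-0.92,-0.22,0,0,0,0,-0.92,-0.22,0,0,0,0,-0.92,-0.22,0,0,0,0]}}

```text
t: 58.7
ee_pos: [0.4856, 0.0266, 0.162]
ee_rot: [-3.141, -0.0, 1.612]
wrist_force: [0.7, -0.3, -0.8]
grip_width: 0.566
grasp_force: 62.3
```

Request:
{"fn": "arm_command", "kwargs": {"commands": [-0.92,-0.22,0,0,0,0,-0.92,-0.22,0,0,0,0,-0.92,-0.22,0,0,0,0,-0.92,-0.22,0,0,0,0,-0.92,-0.22,0,0,0,0,-0.92,-0.22,0,0,0,0,-0.92,-0.22,0,0,0,0,-0.92,-0.22,0,0,0,0,-0.92,-0.22,0,0,0,0,-0.92,-0.22,0,0,0,0]}}

```text
t: 59.53
ee_pos: [0.4493, -0.1589, 0.162]
ee_rot: [-3.141, -0.0, 1.612]
wrist_force: [1.0, 0.1, -1.2]
grip_width: 0.565
grasp_force: 62.3
```

Request:
{"fn": "arm_command", "kwargs": {"commands": [-0.92,-0.22,0,0,0,0,-0.92,-0.22,0,0,0,0,-0.92,-0.22,0,0,0,0,-0.92,-0.22,0,0,0,0,-0.92,-0.22,0,0,0,0,-0.92,-0.22,0,0,0,0,-0.92,-0.22,0,0,0,0,-0.92,-0.22,0,0,0,0,-0.92,-0.22,0,0,0,0,-0.92,-0.22,0,0,0,0]}}

```text
t: 60.37
ee_pos: [0.413, -0.3444, 0.1619]
ee_rot: [-3.141, -0.0, 1.612]
wrist_force: [0.0, 0.2, -0.6]
grip_width: 0.568
grasp_force: 62.3
```

Run:
```python
from h import *
goto([.4115,-.345,.06])
```

```text
t 60.4 tcp [ 0.413  -0.3444  0.1619] rpy [-3.141 -0.     1.612] F [ 0.   0.2 -0.6] grip 0.568 62.3
turn -0.0 shift [-0.03 -0.07  5.1 ]
```

Request:
{"fn": "arm_command", "kwargs": {"commands": [0,0,0.6,0,0,0,0,0,0.6,0,0,0,0,0,0.6,0,0,0,0,0,0.6,0,0,0,0,0,0.6,0,0,0,0,0,0.6,0,0,0,0,0,0.6,0,0,0,0,0,0.6,0,0,0,0,0,0,0,0,0,0,0,0,0,0,0]}}

```text
t: 61.2
ee_pos: [0.4131, -0.3435, 0.0656]
ee_rot: [-3.14, -0.001, 1.612]
wrist_force: [0.6, -1.2, -1.0]
grip_width: 0.565
grasp_force: 62.2
```

Request:
{"fn": "arm_command", "kwargs": {"commands": [0,0,0,0,0,0,0,0,0,0,0,0,0,0,0,0,0,0,0,0,0,0,0,0,0,0,0,0,0,0,0,0,-0.9,0,0,0,0,0,-0.9,0,0,0,0,0,-1,0,0,0,0,0,-1,0,0,0,0,0,-1,0,0,0], "fingers": 0.75}}

```text
t: 62.03
ee_pos: [0.4134, -0.3438, 0.1628]
ee_rot: [-3.141, -0.0, 1.612]
wrist_force: [-0.2, -0.3, -0.3]
grip_width: 0.755
grasp_force: 0.0
```

Run:
```python
from h import *
goto([.509,.334,.09],1.571-.283)
b=vision.grab_frame("wrist"); cv2.imwrite("pics/w10.png",b)
```

```text
t 62.0 tcp [ 0.4134 -0.3438  0.1628] rpy [-3.141 -0.     1.612] F [-0.2 -0.3 -0.3] grip 0.755 0.0
turn 2.7 shift [33.88 -4.87  3.64]
```

Request:
{"fn": "arm_command", "kwargs": {"commands": [0,0,0,0,0,0.9,0,0,0,0,0,0.9,0,0,0,0,0,0.9,0.92,-0.13,0,0,0,0,0.92,-0.13,0,0,0,0,0.92,-0.13,0,0,0,0,0.92,-0.13,0,0,0,0,0.92,-0.13,0,0,0,0,0.92,-0.13,0,0,0,0,0.92,-0.13,0,0,0,0], "fingers": 0.95}}

```text
t: 62.92
ee_pos: [0.4321, -0.2142, 0.1619]
ee_rot: [3.141, -0.0, 1.288]
wrist_force: [0.2, -0.0, 0.4]
grip_width: 0.95
grasp_force: 0.0
```

Request:
{"fn": "arm_command", "kwargs": {"commands": [0.92,-0.13,0,0,0,0,0.92,-0.13,0,0,0,0,0.92,-0.13,0,0,0,0,0.92,-0.13,0,0,0,0,0.92,-0.13,0,0,0,0,0.92,-0.13,0,0,0,0,0.92,-0.13,0,0,0,0,0.92,-0.13,0,0,0,0,0.92,-0.13,0,0,0,0,0.92,-0.13,0,0,0,0]}}

```text
t: 63.75
ee_pos: [0.4585, -0.0302, 0.1619]
ee_rot: [3.141, -0.0, 1.288]
wrist_force: [0.7, 0.1, 0.4]
grip_width: 0.948
grasp_force: 0.0
```

Request:
{"fn": "arm_command", "kwargs": {"commands": [0.92,-0.13,0,0,0,0,0.92,-0.13,0,0,0,0,0.92,-0.13,0,0,0,0,0.92,-0.13,0,0,0,0,0.92,-0.13,0,0,0,0,0.92,-0.13,0,0,0,0,0.92,-0.13,0,0,0,0,0.92,-0.13,0,0,0,0,0.92,-0.13,0,0,0,0,0.92,-0.13,0,0,0,0]}}

```text
t: 64.58
ee_pos: [0.4847, 0.1538, 0.1619]
ee_rot: [3.142, -0.0, 1.288]
wrist_force: [0.3, -0.5, 0.4]
grip_width: 0.953
grasp_force: 0.0
```

Request:
{"fn": "arm_command", "kwargs": {"commands": [0.92,-0.13,0,0,0,0,0.92,-0.13,0,0,0,0,0.92,-0.13,0,0,0,0,0.92,-0.13,0,0,0,0,0.92,-0.13,0,0,0,0,0.92,-0.13,0,0,0,0,0.92,-0.13,0,0,0,0,0.92,-0.13,0,0,0,0,0.92,-0.13,0.9,0,0,0,0.92,-0.13,0.9,0,0,0]}}

```text
t: 65.42
ee_pos: [0.512, 0.3383, 0.1264]
ee_rot: [3.14, -0.002, 1.288]
wrist_force: [0.9, -0.3, -0.0]
grip_width: 0.95
grasp_force: 0.0
```

Request:
{"fn": "arm_command", "kwargs": {"commands": [0,0,0.9,0,0,0,0,0,0.9,0,0,0,0,0,0,0,0,0,0,0,0,0,0,0,0,0,0,0,0,0,0,0,0,0,0,0,0,0,0,0,0,0,0,0,0,0,0,0,0,0,0,0,0,0,0,0,0,0,0,0]}}

```text
t: 66.25
ee_pos: [0.5112, 0.3369, 0.0902]
ee_rot: [3.141, -0.001, 1.288]
wrist_force: [1.1, 0.1, 0.3]
grip_width: 0.952
grasp_force: 0.0
```

Run:
```python
from h import *
goto([.509,.334,-.0205],1.29)
feet()
```

```text
t 66.2 tcp [0.5112 0.3369 0.0902] rpy [ 3.141e+00 -1.000e-03  1.288e+00] F [1.1 0.1 0.3] grip 0.952 0.0
turn -0.02 shift [-0.17 -0.07  5.53]
foot [0.5095 0.3371] px [314. 205.] L [0.0488 0.0414] long deg 163.8
```

Request:
{"fn": "arm_command", "kwargs": {"commands": [-0.05,-0.1,0,0,0,0,0,0,0.7,0,0,0,0,0,0.7,0,0,0,0,0,0.7,0,0,0,0,0,0.7,0,0,0,0,0,0.7,0,0,0,0,0,0.7,0,0,0,0,0,0.7,0,0,0,0,0,0.4,0,0,0,0,0,0.2,0,0,0]}}

```text
t: 67.13
ee_pos: [0.5081, 0.3359, -0.0216]
ee_rot: [-3.14, 0.001, 1.288]
wrist_force: [0.3, -0.0, 0.3]
grip_width: 0.951
grasp_force: 0.0
```

Request:
{"fn": "arm_command", "kwargs": {"commands": [0,0,0,0,0,0,0,0,0,0,0,0,0,0,0,0,0,0,0,0,0,0,0,0,0,0,0,0,0,0,0,0,0,0,0,0,0,0,0,0,0,0,0,0,0,0,0,0,0,0,0,0,0,0,0,0,0,0,0,0], "fingers": 0, "newtons": 60}}

```text
t: 67.97
ee_pos: [0.5097, 0.3368, -0.0191]
ee_rot: [3.14, -0.001, 1.288]
wrist_force: [0.2, -0.4, 5.4]
grip_width: 0.564
grasp_force: 63.1
```

Request:
{"fn": "arm_command", "kwargs": {"commands": [0,0,-0.5,0,0,0,0,0,-0.7,0,0,0,0,0,-0.9,0,0,0,0,0,-1,0,0,0,0,0,-1,0,0,0,0,0,-1,0,0,0,0,0,-1,0,0,0,0,0,-1,0,0,0,0,0,-1,0,0,0,0,0,-1,0,0,0]}}

```text
t: 68.8
ee_pos: [0.5086, 0.3361, 0.164]
ee_rot: [3.141, -0.0, 1.288]
wrist_force: [0.2, -0.6, -1.2]
grip_width: 0.563
grasp_force: 62.4
```

Run:
```python
from h import *
goto([.412,-.345,.16])
```

```text
t 68.8 tcp [0.5086 0.3361 0.164 ] rpy [ 3.141 -0.     1.288] F [ 0.2 -0.6 -1.2] grip 0.563 62.4
turn -0.0 shift [-34.05   4.87   0.2 ]
```

Request:
{"fn": "arm_command", "kwargs": {"commands": [-0.91,0.12,0,0,0,0,-0.91,0.12,0,0,0,0,-0.91,0.12,0,0,0,0,-0.91,0.12,0,0,0,0,-0.91,0.12,0,0,0,0,-0.91,0.12,0,0,0,0,-0.91,0.12,0,0,0,0,-0.91,0.12,0,0,0,0,-0.91,0.12,0,0,0,0,-0.91,0.12,0,0,0,0]}}

```text
t: 69.63
ee_pos: [0.4807, 0.154, 0.1628]
ee_rot: [3.141, -0.001, 1.288]
wrist_force: [-1.0, -0.6, -1.6]
grip_width: 0.567
grasp_force: 62.4
```

Request:
{"fn": "arm_command", "kwargs": {"commands": [-0.91,0.12,0,0,0,0,-0.91,0.12,0,0,0,0,-0.91,0.12,0,0,0,0,-0.91,0.12,0,0,0,0,-0.91,0.12,0,0,0,0,-0.91,0.12,0,0,0,0,-0.91,0.12,0,0,0,0,-0.91,0.12,0,0,0,0,-0.91,0.12,0,0,0,0,-0.91,0.12,0,0,0,0]}}

```text
t: 70.47
ee_pos: [0.4531, -0.0274, 0.1628]
ee_rot: [3.141, -0.001, 1.288]
wrist_force: [0.0, -0.0, -1.2]
grip_width: 0.565
grasp_force: 62.4
```

Request:
{"fn": "arm_command", "kwargs": {"commands": [-0.91,0.12,0,0,0,0,-0.91,0.12,0,0,0,0,-0.91,0.12,0,0,0,0,-0.91,0.12,0,0,0,0,-0.91,0.12,0,0,0,0,-0.91,0.12,0,0,0,0,-0.91,0.12,0,0,0,0,-0.91,0.12,0,0,0,0,-0.91,0.12,0,0,0,0,-0.91,0.12,0,0,0,0]}}

```text
t: 71.3
ee_pos: [0.4254, -0.2089, 0.1628]
ee_rot: [3.141, -0.0, 1.288]
wrist_force: [-0.5, 0.2, -0.9]
grip_width: 0.565
grasp_force: 62.4
```

Request:
{"fn": "arm_command", "kwargs": {"commands": [-0.91,0.12,0,0,0,0,-0.91,0.12,0,0,0,0,-0.91,0.12,0,0,0,0,-0.91,0.12,0,0,0,0,-0.91,0.12,0,0,0,0,0,0,0,0,0,0,0,0,0,0,0,0,0,0,0,0,0,0,0,0,0,0,0,0,0,0,0,0,0,0]}}

```text
t: 72.13
ee_pos: [0.4122, -0.2976, 0.1619]
ee_rot: [-3.141, -0.001, 1.29]
wrist_force: [0.5, -0.7, -0.9]
grip_width: 0.565
grasp_force: 62.4
```

Run:
```python
from h import *
goto([.412,-.30,.065])
```

```text
t 72.1 tcp [ 0.4122 -0.2976  0.1619] rpy [-3.141e+00 -1.000e-03  1.290e+00] F [ 0.5 -0.7 -0.9] grip 0.565 62.4
turn -0.0 shift [-0.12  0.02  4.85]
```

Request:
{"fn": "arm_command", "kwargs": {"commands": [-0.2,0,0.6,0,0,0,0,0,0.6,0,0,0,0,0,0.6,0,0,0,0,0,0.6,0,0,0,0,0,0.6,0,0,0,0,0,0.6,0,0,0,0,0,0.6,0,0,0,0,0,0.6,0,0,0,0,0,0,0,0,0,0,0,0,0,0,0]}}

```text
t: 72.97
ee_pos: [0.4106, -0.3019, 0.0655]
ee_rot: [-3.14, -0.001, 1.289]
wrist_force: [0.3, -0.8, -0.4]
grip_width: 0.566
grasp_force: 62.3
```

Request:
{"fn": "arm_command", "kwargs": {"commands": [0,0,0,0,0,0,0,0,0,0,0,0,0,0,0,0,0,0,0,0,0,0,0,0,0,0,0,0,0,0,0,0,-0.9,0,0,0,0,0,-0.9,0,0,0,0,0,-1,0,0,0,0,0,-1,0,0,0,0,0,-1,0,0,0], "fingers": 0.75}}

```text
t: 73.8
ee_pos: [0.4106, -0.3025, 0.1628]
ee_rot: [-3.141, -0.0, 1.288]
wrist_force: [-0.2, -0.5, -0.2]
grip_width: 0.748
grasp_force: 0.0
```

Run:
```python
from h import *
goto([.42,-.02,.1],1.526)
a=vision.grab_frame("wrist"); cv2.imwrite("pics/v11.png",np.vstack([cv2.resize(a,(560,350)),cv2.resize(vision.grab_frame("side")[100:340,190:470],(560,240)) ]))
```

```text
t 73.8 tcp [ 0.4106 -0.3025  0.1628] rpy [-3.141 -0.     1.288] F [-0.2 -0.5 -0.2] grip 0.748 0.0
turn -1.98 shift [14.13 -0.16  3.14]
```

View pics/v11.png

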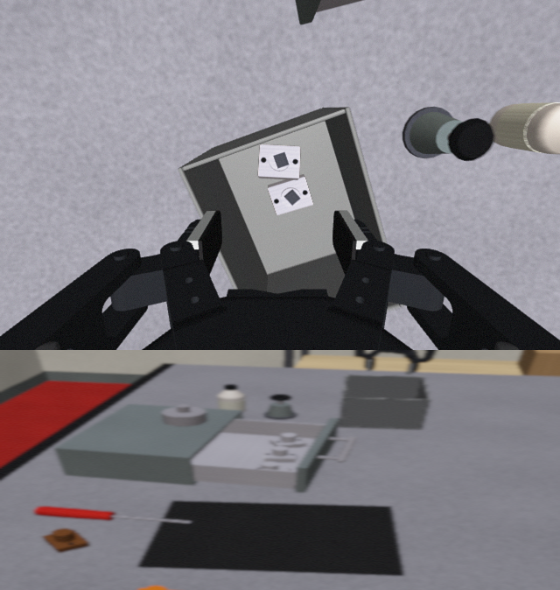

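Both snapped feet lie in the crate (wrist view (278,162) and (290,195)). The mat is empty and the three whole feet are in the drawer. I'll grip the handle again and push the drawer home.

Request:
{"fn": "arm_command", "kwargs": {"commands": [0,0,0,0,0,-0.99,0,0,0,0,0,-0.99,0.94,0.09,0,0,0,0,0.94,0.09,0,0,0,0,0.94,0.09,0,0,0,0,0.94,0.09,0,0,0,0,0.94,0.09,0,0,0,0,0.94,0.09,0,0,0,0,0.94,0.09,0,0,0,0,0.94,0.09,0,0,0,0], "fingers": 0.32}}

```text
t: 74.73
ee_pos: [0.4315, -0.1519, 0.1612]
ee_rot: [-3.141, -0.0, 1.526]
wrist_force: [0.1, 0.5, -0.3]
grip_width: 0.324
grasp_force: 0.0
```

Request:
{"fn": "arm_command", "kwargs": {"commands": [0.94,0.1,0,0,0,0,0.94,0.1,0,0,0,0,0.94,0.1,0,0,0,0,0.94,0.1,0,0,0,0,0.94,0.1,0,0,0,0,0.94,0.1,0,0,0,0,0.94,0.1,0,0,0,0,0,0,0.7,0,0,0,0,0,0.7,0,0,0,0,0,0,0,0,0]}}

```text
t: 75.57
ee_pos: [0.4498, -0.0215, 0.1316]
ee_rot: [-3.137, 0.0, 1.527]
wrist_force: [-0.2, 0.6, -0.7]
grip_width: 0.32
grasp_force: 0.0
```

Run:
```python
from h import *
goto([.4515,-.021,.0227],1.526)
a=vision.grab_frame("wrist"); cv2.imwrite("pics/w12.png",a)
m=(cv2.cvtColor(a,cv2.COLOR_BGR2GRAY)); 
for r in (150,170,190,210): print(r, m[r,290:345].tolist()[::3])
print(proj("wrist",[.4515,-.021,.068]),proj("wrist",[.454,.03,.068]))
```

```text
t 75.6 tcp [ 0.4498 -0.0215  0.1316] rpy [-3.137  0.     1.527] F [-0.2  0.6 -0.7] grip 0.32 0.0
turn 0.01 shift [0.03 0.08 5.45]
150 [142, 144, 147, 146, 146, 147, 142, 141, 136, 157, 157, 155, 110, 141, 143, 137, 143, 139, 138]
170 [135, 136, 138, 139, 137, 142, 141, 137, 141, 151, 156, 159, 109, 140, 139, 144, 144, 149, 145]
190 [146, 148, 144, 143, 142, 144, 149, 139, 146, 151, 157, 151, 108, 139, 143, 140, 141, 140, 140]
210 [143, 145, 141, 137, 143, 148, 138, 133, 150, 151, 157, 154, 140, 145, 147, 144, 148, 154, 146]
[317.53745945 204.79083561] [317.880756   140.95737773]
```

Request:
{"fn": "arm_command", "kwargs": {"commands": [0,0.15,0.6,0,0,0,0,0,0.6,0,0,0,0,0,0.6,0,0,0,0,0,0.6,0,0,0,0,0,0.6,0,0,0,0,0,0.6,0,0,0,0,0,0.6,0,0,0,0,0,0.6,0,0,0,0,0,0.6,0,0,0,0,0,0,0,0,0]}}

```text
t: 76.45
ee_pos: [0.4556, -0.0228, 0.0257]
ee_rot: [3.141, -0.0, 1.525]
wrist_force: [1.1, 0.5, 4.0]
grip_width: 0.319
grasp_force: 1.5
```

Request:
{"fn": "arm_command", "kwargs": {"commands": [0,0,0,0,0,0,0,0,0,0,0,0,0,0,0,0,0,0,0,0,0,0,0,0,0,0,0,0,0,0,0,0,0,0,0,0,0,0,0,0,0,0,0,0,0,0,0,0,0,0,0,0,0,0,0,0,0,0,0,0], "fingers": 0, "newtons": 40}}

```text
t: 77.28
ee_pos: [0.4545, -0.0228, 0.0261]
ee_rot: [-3.141, 0.0, 1.525]
wrist_force: [-3.0, -2.0, 5.5]
grip_width: 0.107
grasp_force: 39.3
```

Request:
{"fn": "arm_command", "kwargs": {"commands": [0,0.4,0,0,0,0,0,0.4,0,0,0,0,0,0.4,0,0,0,0,0,0.4,0,0,0,0,0,0.4,0,0,0,0,0,0.4,0,0,0,0,0,0.4,0,0,0,0,0,0.4,0,0,0,0,0,0.4,0,0,0,0,0,0.4,0,0,0,0]}}

```text
t: 78.12
ee_pos: [0.5348, -0.0273, 0.0261]
ee_rot: [-3.141, 0.001, 1.525]
wrist_force: [-3.0, -3.7, 5.2]
grip_width: 0.108
grasp_force: 39.4
```

Request:
{"fn": "arm_command", "kwargs": {"commands": [0,0.4,0,0,0,0,0,0.4,0,0,0,0,0,0.4,0,0,0,0,0,0.4,0,0,0,0,0,0.4,0,0,0,0,0,0.4,0,0,0,0,0,0.4,0,0,0,0,0,0.3,0,0,0,0,0,0.1,0,0,0,0,0,0,0,0,0,0]}}

```text
t: 78.95
ee_pos: [0.6001, -0.031, 0.0261]
ee_rot: [3.139, 0.003, 1.525]
wrist_force: [-0.7, -5.2, 2.6]
grip_width: 0.113
grasp_force: 39.3
```

Request:
{"fn": "arm_command", "kwargs": {"commands": [0,0.1,0,0,0,0,0,0.1,0,0,0,0,0,0,0,0,0,0,0,0,0,0,0,0,0,0,0,0,0,0,0,0,0,0,0,0,0,0,0,0,0,0,0,0,0,0,0,0,0,0,0,0,0,0,0,0,0,0,0,0]}}

```text
t: 79.78
ee_pos: [0.601, -0.0311, 0.0261]
ee_rot: [-3.139, 0.002, 1.524]
wrist_force: [-6.2, -4.7, 6.8]
grip_width: 0.111
grasp_force: 39.9
```

Request:
{"fn": "arm_command", "kwargs": {"commands": [0,-0.1,0,0,0,0,0,0,0,0,0,0,0,0,-0.5,0,0,0,0,0,-0.5,0,0,0,0,0,-1,0,0,0,0,0,-1,0,0,0,0,0,-1,0,0,0,0,0,-1,0,0,0,0,0,-1,0,0,0,0,0,-1,0,0,0], "fingers": 0.32}}

```text
t: 80.62
ee_pos: [0.6013, -0.0284, 0.1681]
ee_rot: [3.14, -0.0, 1.526]
wrist_force: [0.5, -0.3, 0.3]
grip_width: 0.321
grasp_force: 0.0
```

Request:
{"fn": "arm_command", "kwargs": {"commands": [-0.94,0.02,0,0,0,0,-0.94,0.02,0,0,0,0,-0.94,0.02,0,0,0,0,-0.94,0.02,0,0,0,0,-0.94,0.02,0,0,0,0,-0.94,0.02,0,0,0,0,-0.94,0.02,0,0,0,0,-0.94,0.02,0,0,0,0,-0.94,0.02,0,0,0,0,-0.94,0.02,0,0,0,0], "fingers": 0}}

```text
t: 81.45
ee_pos: [0.5969, -0.2175, 0.1671]
ee_rot: [3.14, 0.0, 1.526]
wrist_force: [0.4, 0.9, -0.3]
grip_width: -0.001
grasp_force: 0.0
```

Request:
{"fn": "arm_command", "kwargs": {"commands": [-0.9,0.02,0,0,0,0,-0.9,0.02,0,0,0,0,0,0,0,0,0,0,0,0,0,0,0,0,0,0,0,0,0,0,0,0,0,0,0,0,0,0,0,0,0,0,0,0,0,0,0,0,0,0,0,0,0,0,0,0,0,0,0,0]}}

```text
t: 82.28
ee_pos: [0.5955, -0.2525, 0.1658]
ee_rot: [-3.141, -0.0, 1.526]
wrist_force: [0.2, 0.3, -0.8]
grip_width: 0.002
grasp_force: 0.0
```

Run:
```python
from h import *
goto([.595,-.313,.1])
a=vision.grab_frame("wrist"); b=vision.grab_frame("top"); cv2.imwrite("pics/t13.png",b)
A=cv2.resize(a,(480,300)); cv2.imwrite("pics/v13.png",np.vstack([A,cv2.resize(b[90:270,305:535],(480,300))]))
print(proj("wrist",[.595,-.313,.085]))
m=(a.max(-1)<60).astype(np.uint8); m[240:]=0
cs,_=cv2.findContours(m,cv2.RETR_EXTERNAL,cv2.CHAIN_APPROX_NONE)
for k in cs:
    if cv2.contourArea(k)>300: (x,y),(w,h),an=cv2.minAreaRect(k); print(round(x),round(y),round(w),round(h),cast("wrist",x,y,.085).round(4))
```

```text
t 82.3 tcp [ 0.5955 -0.2525  0.1658] rpy [-3.141 -0.     1.526] F [ 0.2  0.3 -0.8] grip 0.002 0.0
turn -0.0 shift [-3.02  0.11  3.29]
[318.43975206 264.230883  ]
199 220 49 51 [ 0.491 -0.265  0.085]
637 176 26 134 [ 0.8693 -0.2432  0.085 ]
487 57 281 106 [ 0.7318 -0.1439  0.085 ]
```

View pics/v13.png

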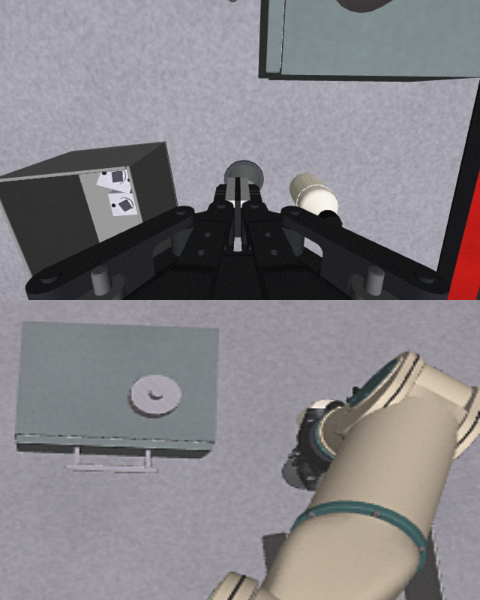

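The drawer is shut. The plunger head is hidden behind the fingers in the wrist view, so I'll measure it from the first top and side pictures.

Run:
```python
from h import *
for n,f,(x0,x1,y0,y1) in(("top","top0",(438,472,178,205)),("side","side0",(318,345,140,172))):
    a=cv2.imread(f"pics/{f}.png"); m=(a.max(-1)<62).astype(np.uint8); k=np.zeros_like(m);k[y0:y1,x0:x1]=1
    cs,_=cv2.findContours(m*k,cv2.RETR_EXTERNAL,cv2.CHAIN_APPROX_NONE)
    for c in cs:
        if cv2.contourArea(c)>15:
            r=cv2.boundingRect(c); u,v=r[0]+r[2]/2-.5,r[1]+r[3]/2-.5; print(n,r,(u,v),cast(n,u,v,.082).round(4))
# oil bottle
print(cast("top",465,155,.11), proj("side",[.595,-.313,.085]))
```

```text
top (451, 183, 14, 14) (457.5, 189.5) [ 0.5996 -0.3187  0.082 ]
side (326, 145, 9, 6) (330.0, 147.5) [ 0.6008 -0.3131  0.082 ]
[ 0.69603721 -0.3360813   0.11      ] [331.56984442 146.90277358]
```

Request:
{"fn": "arm_command", "kwargs": {"commands": [-0.8,0.09,0,0,0,0,-0.8,0.09,0,0,0,0,-0.8,0.09,0,0,0,0,-0.77,0.1,0,0,0,0,0,0,0.8,0,0,0,0,0,0.8,0,0,0,0,0,0.8,0,0,0,0,0,0.8,0,0,0,0,0,0.8,0,0,0,0,0,0.8,0,0,0]}}

```text
t: 83.22
ee_pos: [0.5999, -0.3166, 0.069]
ee_rot: [3.142, -0.0, 1.526]
wrist_force: [-0.8, 0.6, 0.3]
grip_width: 0.002
grasp_force: 0.0
```

Request:
{"fn": "arm_command", "kwargs": {"commands": [0,0,0.2,0,0,0,0,0,0.2,0,0,0,0,0,0.2,0,0,0,0,0,0,0,0,0,0,0,0,0,0,0,0,0,0,0,0,0,0,0,0,0,0,0,0,0,0,0,0,0,0,0,0,0,0,0,0,0,0,0,0,0]}}

```text
t: 84.05
ee_pos: [0.6, -0.3166, 0.058]
ee_rot: [3.141, 0.0, 1.526]
wrist_force: [-0.1, 0.3, -0.5]
grip_width: -0.004
grasp_force: 0.0
```

Now I press a further 15 mm in steps.

Request:
{"fn": "arm_command", "kwargs": {"commands": [0,0,0.2,0,0,0,0,0,0.2,0,0,0,0,0,0.2,0,0,0,0,0,0,0,0,0,0,0,0,0,0,0,0,0,0,0,0,0,0,0,0,0,0,0,0,0,0,0,0,0,0,0,0,0,0,0,0,0,0,0,0,0]}}

```text
t: 84.88
ee_pos: [0.6004, -0.3167, 0.0465]
ee_rot: [3.141, 0.0, 1.526]
wrist_force: [-1.5, 0.3, 6.9]
grip_width: 0.0
grasp_force: 3.7
```

Request:
{"fn": "arm_command", "kwargs": {"commands": [0,0,0.1,0,0,0,0,0,0.05,0,0,0,0,0,0,0,0,0,0,0,0,0,0,0,0,0,0,0,0,0,0,0,0,0,0,0,0,0,0,0,0,0,0,0,0,0,0,0,0,0,0,0,0,0,0,0,0,0,0,0]}}

```text
t: 85.72
ee_pos: [0.6004, -0.3168, 0.0437]
ee_rot: [3.141, 0.0, 1.526]
wrist_force: [-1.4, 0.8, 8.5]
grip_width: -0.0
grasp_force: 4.3
```

Nearly at the stop. A little more, until the force jumps.

Request:
{"fn": "arm_command", "kwargs": {"commands": [0,0,0.1,0,0,0,0,0,0,0,0,0,0,0,0,0,0,0,0,0,0,0,0,0,0,0,0,0,0,0,0,0,0,0,0,0,0,0,0,0,0,0,0,0,0,0,0,0,0,0,0,0,0,0,0,0,0,0,0,0]}}

```text
t: 86.55
ee_pos: [0.6005, -0.3168, 0.0433]
ee_rot: [3.14, 0.0, 1.526]
wrist_force: [-3.7, 4.0, 17.6]
grip_width: -0.0
grasp_force: 8.7
```

Request:
{"fn": "arm_command", "kwargs": {"commands": [0,0,0.05,0,0,0,0,0,0,0,0,0,0,0,0,0,0,0,0,0,0,0,0,0,0,0,0,0,0,0,0,0,0,0,0,0,0,0,0,0,0,0,0,0,0,0,0,0,0,0,0,0,0,0,0,0,0,0,0,0]}}

```text
t: 87.38
ee_pos: [0.6006, -0.3169, 0.0432]
ee_rot: [3.139, -0.0, 1.526]
wrist_force: [-4.9, 4.1, 22.5]
grip_width: -0.0
grasp_force: 11.4
```

The force jumped with no more travel, so it is at the stop. I'll lift off, check, then hand in.

Request:
{"fn": "arm_command", "kwargs": {"commands": [0,0,-0.5,0,0,0,0,0,-0.5,0,0,0,0,0,-0.8,0,0,0,0,0,-0.8,0,0,0,0,0,-0.8,0,0,0,0,0,-0.8,0,0,0,0,0,-0.8,0,0,0,0,0,0,0,0,0,0,0,0,0,0,0,0,0,0,0,0,0]}}

```text
t: 88.22
ee_pos: [0.5994, -0.3161, 0.1386]
ee_rot: [-3.14, -0.001, 1.526]
wrist_force: [-0.4, 0.1, 0.1]
grip_width: 0.0
grasp_force: 0.0
```

Request:
{"fn": "arm_command", "kwargs": {"commands": [0,0,0,0,0,0,0,0,0,0,0,0,0,0,0,0,0,0,0,0,0,0,0,0,0,0,0,0,0,0,0,0,0,0,0,0,0,0,0,0,0,0,0,0,0,0,0,0,0,0,0,0,0,0,0,0,0,0,0,0]}}

```text
t: 89.05
ee_pos: [0.6, -0.3166, 0.1398]
ee_rot: [3.142, -0.0, 1.526]
wrist_force: [0.5, 0.5, -0.7]
grip_width: -0.0
grasp_force: 0.0
```

Run:
```python
from h import *
goto()
b=vision.grab_frame("side");a=cv2.imread("pics/side0.png")
d=np.abs(b.astype(int)-a).sum(-1)[140:240,215:325]; print("changed px near cabinet",(d>90).sum())
m=(b.max(-1)<62).astype(np.uint8);m0=(a.max(-1)<62).astype(np.uint8);print("head dark px",m[140:155,322:340].sum(),m0[140:155,322:340].sum())
print(job.job_done())
```

```text
t 89.0 tcp [ 0.6    -0.3166  0.1398] rpy [ 3.142 -0.     1.526] F [ 0.5  0.5 -0.7] grip -0.0 0.0
changed px near cabinet 9
head dark px 41 42
the job is handed in; nothing more can be done
None
```

I handed the job in at about 89 s: the three whole feet are in the shut drawer, both snapped feet are in the crate, and the plunger was pressed to its stop and is up again; the hand-in call gave no verdict.

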